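# Pack up the slate jewellery panels and put the scraper away

### The job

Pack up this corner of the jewellery stall. First take the scraper off the dark green felt board and slide its blade fully home into the slot of the slanted wooden rack; then lay the felt board squarely on the slate panel in the cradle, and gently set the loose slate panel squarely on top of the board, so that the two panels never touch and the panel is not dropped. Leave everything else on the table where it stands.

Things in the scene. Friction and masses are not known exactly. Their poses are not given: they have to be found in the camera images.
- scraper: Flat scraper, 200 mm long, about 0.2 kg, lying flat on the felt board, handle towards the robot. Origin: on the underside where blade meets handle; z up, x towards the handle end. Steel blade from x = -90 to 0, 56 wide, 3 thick (z 0 to 3). Light wooden handle from x = 0 to 110, 24 wide, 16 thick (z 0 to 16), undersides flush. It balances near the origin.
- scraper_tip (a point): Middle of the scraper's straight front edge: x = -90, z = 1.5 mm in the scraper's frame, same axes.
- slot_mouth (a point): Middle of the slot's mouth, on the slot's floor, 78 mm above the table. x points straight out of the slot, towards the robot and rising 30 degrees above level; y across; z square off the floor. Slot: end wall at x = -80, 64 mm wide, floor z = 0, roof z = 9; roof and side walls begin at x = -12, the floor runs out to x = 10. Home: scraper's origin near x = 10, its axes parallel to these.
- rack: Fixed dark wooden rack with one slanted slot, 90 mm wide and high. Origin on the table, 20 mm in front of the mouth; x points roughly to the robot, footprint from x = -125 to -5. The blade goes in flat on the slot's floor, sloping down away from the robot; when home 10 mm of it shows and the handle end stands 155 mm above the table. Friction can hold it part way: push it to the end wall.
- cradle: Fixed wooden cradle, 206 (x) x 84 (y) mm: a board 10 mm thick with a 20 mm thick cleat across each end in x, cleats up to 46 mm above the table, 166 mm between them; sides open. Origin: centre of its underside on the table, x along its length, z up.
- lower_panel: Slate panel 150 (x) x 56 (y) x 12 (z) mm with three flush inlaid discs, loose, 0.28 kg, already lying in the cradle on its board. Origin: centre of its underside.
- separator: Stiff dark green felt board, rigid, 150 (x) x 56 (y) x 8 (z) mm, 50 g, lying on the table with the scraper on it. Origin: centre of its underside.
- upper_panel: Loose slate panel like the other one, 150 (x) x 56 (y) x 12 (z) mm, about 0.28 kg, lying alone on the table. Origin: centre of its underside.
- earring_stand_a: Bystander: black T-shaped earring stand, 81 mm high, foot 36 mm across. Origin: centre of its underside.
- earring_stand_b: Bystander: a second such stand.
- bead_jar: Bystander: amber glass jar, 34 mm across, 55 high. Origin: centre of its underside.
Things that resemble listed ones, but are neither listed nor needed, are in the scene too. What is shaped like the scraper but pink or turquoise is not meant. Leave any red look-alike of the lower_panel alone.

How it is judged:
By the outcome, as a careful person would: the job done as asked, in the order asked, and still so for the second after the job is handed in, with the robot touching nothing.
It also fails if it takes over 72 s, if anything falls off the work surface, if the arm or the gripper's body presses on something with over 40 N, if the wrist force passes 120 N, or if a joint passes its speed limit or range.

### The arm

A 7-joint arm with a two-finger parallel gripper is mounted at the origin on the work surface. World frame = base frame: x ahead of the robot, y to its left, z up, the work surface at z = 0. Lengths are in m, angles in degrees, forces in N, time in s.
With the tool pointing down it reaches from about 0.425 to 0.825 m from the base axis. Payload 3.6 kg.
Tool frame: the origin (TCP) lies between the finger pads; the fingertips stand 25 mm ahead of it and the grasp point (between the pads) lies 6 mm ahead of it (tcp_to_tips is the z of the fingertips in the tool frame, in m); z points along the fingers, y is the line along which they close (so a half turn about z gives the same grasp; the last joint's range is limited). The gripper opens to 85 mm and grips with 20 to 120 N. Pads are 22 mm wide; open, the fingers measure 114 mm over their backs; the gripper's body (76 mm by 85 mm) begins 54 mm behind the grasp point. The pads swing forward as they close: fully open they stand 13 mm farther back than shut.
Start: joints at [73.768, 35.231, -0.722, 81.555, 0.464, 63.22, -2.315], TCP at [0.165, -0.629, 0.256] pointing down, gripper open.
Joint ranges: [-178.69, 178.69], [-17.37, 117.87], [-77.05, 75.6], [15.02, 138.74], [-78.02, 258.01], [0.78, 113.62], [-162.83, 162.83]. Speed limits (degrees/s): [159.86, 159.86, 180, 180, 180, 180, 180].

### API

Orientations are given as [roll, pitch, yaw] about the fixed x, y, z axes, in that order (R = Rz(yaw) Ry(pitch) Rx(roll)).
In Python, from station import get_obs, snapshot, hand_in, tcp_to_tips gives the robot as it stands. The module is installed in compiled form; this text tells all that it offers.
- The arm moves only by the tool drive_tool, never from a script. Its argument "commands" is a list that holds one entry, the list of rows, each a list of 7 numbers: the shift along the tool's x, y, z normalised to -1 to 1, where 1 is 30 cm, then the turn, a rotation vector about the tool's x, y, z normalised to -1 to 1, where 1 is pi rad, then the opening, from 0 (shut) to 1 (fully open). A call has 1 to 5 rows; each row is the pose to reach, as a shift and turn from the pose commanded when the call began, along the tool's axes at that moment, turning the shorter way round; what a row does not reach only later rows make up. A row lasts 1/8 s, in which the tool goes at most 62.5 mm and 10.7 degrees, less where a joint would pass 70% of its speed; a pose out of reach is approached as far as the arm can. A call with a number of a shift or a turn outside -1 to 1 is refused whole. A call with a gripper value outside its range is refused whole. The fingers move at their own pace and stop on an object; "force" is the grip in N (left out, the last holds). Time passes only in rows, so rows that repeat a pose let the fingers close. It gives the time, the measured TCP pose, the force, the opening and the grip force at its end, in the units of the state.
- get_obs(): the state, without advancing time (a new reading comes with each control period).
- snapshot(name): name is "side" or "top" or "wrist"; returns a dict with "pixels" (384x512x3 uint8, red, green, blue), "mtx" (3x3 intrinsics, pixels), "R" (3x3) and "t" (3): a world point X has camera coordinates R X + t. Camera axes: x right, y down, z forward; pixel columns grow to the right and rows downward; lengths in m; the calibration is good to about 2 mm. A picture is of the moment at which its call begins. There is no depth.
- hand_in(): hands the job in; it is judged then, once.
The state is a dict: "clock": time; "q": joint angles; "dq": joint speeds; "tau": joint torques, N m; "position": TCP position; "eef_rot": TCP orientation; "wrist_force": force on the tool from outside, world axes, zero at the start; "torque": the same for the moment, N m; "grip_width": opening from 0.0 (shut) to 1.0 (fully open); "finger_force": force on a finger pad.
Only numpy, scipy, OpenCV 4.12 (cv2) and the standard library are available. Lean on these libraries where they do the work, as an engineer would, in place of code of your own. Each camera call takes 0.05 s, during which the arm holds its last target. There are 200 camera calls.

## Working session

There is one attempt and no reset: what is moved stays moved. The work goes in short steps, Python scripts to look and compute and a tool call to move; the robot and the scene stay as the last step left them, time stands still between calls to the robot, and variables do not carry over. Pictures are saved under pics/ and viewed, at most 10 in all, crops included, and the job is handed in when it is done.

Besides the shell and the picture viewer there is one more tool, called after "Emit:" by a JSON object that holds its "api" and its "payload". drive_tool: Moves the arm, as the interface text tells. Scaled input: -1 to 1 covers 30 cm each way for a shift and pi rad each way for a turn. Its arguments: {"type":"object","properties":{"commands":{"type":"array","items":{"type":"array","items":{"type":"array","items":{"type":"number","minimum":-1,"maximum":1}}}},"force":{"type":"number"}},"required":["commands"]}

```bash
mkdir -p pics; cat > h.py <<'E'
import numpy as np, cv2, json
from scipy.spatial.transform import Rotation as Ro
from station import get_obs, snapshot, hand_in, tcp_to_tips
def ray(s,uv,z):
    R,t=np.array(s['R']),np.array(s['t']); c=-R.T@t
    d=R.T@np.linalg.inv(s['mtx'])@np.array([uv[0],uv[1],1.])
    return c+d*(z-c[2])/d[2]
def proj(s,X):
    p=np.array(s['mtx'])@(np.array(s['R'])@np.array(X)+s['t']); return p[:2]/p[2]
def save(s,n,box=None,k=1):
    im=s['pixels'][...,::-1]
    if box: im=im[box[1]:box[3],box[0]:box[2]]
    cv2.imwrite('pics/'+n,cv2.resize(im,None,fx=k,fy=k,interpolation=cv2.INTER_CUBIC))
E
python3 - <<'E'
from h import *
o=get_obs();print(o, tcp_to_tips)
for n in('side','top'):
    s=snapshot(n);save(s,n+'0.png',k=1.5);np.save('pics/'+n+'0.npy',s,allow_pickle=True);print(n,s['mtx'],-np.array(s['R']).T@s['t'])
E
```

```text
{'clock': 0.0, 'q': array([73.76740885, 35.29182889, -0.72398468, 81.64179881,  0.46240832,
       63.22045485, -2.31513223]), 'dq': array([ 0.01399674,  0.0252494 , -0.02717862,  0.11069248, -0.07758079,
       -0.0325062 , -0.13096236]), 'tau': array([ 7.16721861e-04, -4.69203365e+01,  2.59314096e-01, -1.71030217e+01,
        1.00001352e-02,  9.57219978e-03,  1.96679929e-05]), 'position': array([ 0.16494521, -0.62798867,  0.25510604]), 'eef_rot': array([-1.79848731e+02,  1.03824357e-04,  1.47178425e+01]), 'wrist_force': array([-0.6595716 , -0.67529592,  0.17872169]), 'torque': array([0.01725602, 0.00789664, 0.02378683]), 'finger_force': 0.0, 'grip_width': 0.9970006473167617} 0.025
side [[371.54854448   0.         258.1299512 ]
 [  0.         371.54854448 193.09527493]
 [  0.           0.           1.        ]] [ 0.34078375 -0.59448274  0.73054398]
top [[368.44728451   0.         254.05532403]
 [  0.         368.44728451 193.48866404]
 [  0.           0.           1.        ]] [0.38748348 0.04852262 1.16452173]
```

View pics/top0.png

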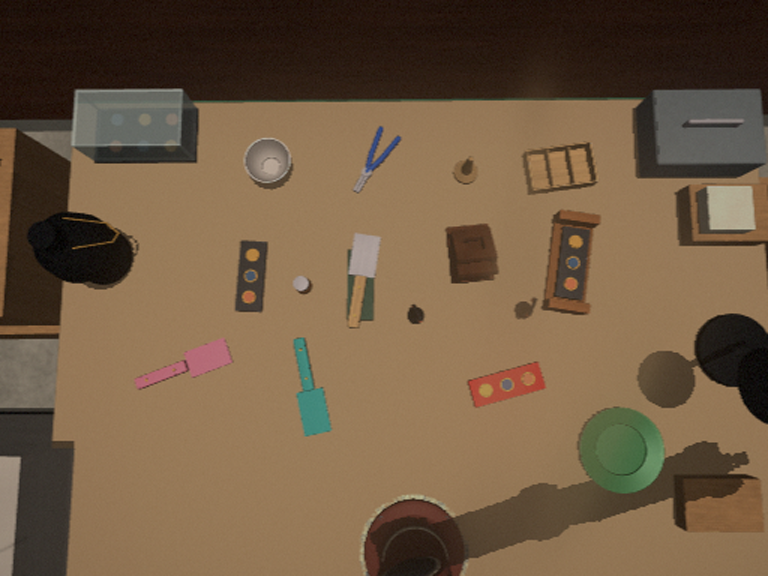

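View pics/side0.png

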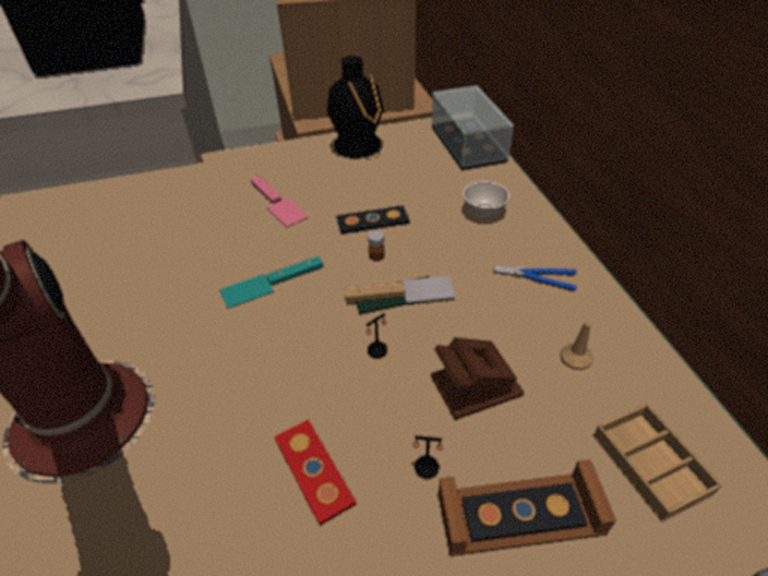

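```bash
python3 - <<'E'
from h import *
s=np.load('pics/top0.npy',allow_pickle=True).item(); d=np.load('pics/side0.npy',allow_pickle=True).item()
a=s['pixels'][135:225,150:280];b=s['pixels'][135:225,280:410]
im=np.vstack([cv2.resize(x[...,::-1],None,fx=5,fy=3.3*1.0 if 0 else 5,interpolation=cv2.INTER_CUBIC) for x in(a,)])
cv2.imwrite('pics/c1.png',im); cv2.imwrite('pics/c2.png',cv2.resize(b[...,::-1],None,fx=5,fy=5,interpolation=cv2.INTER_CUBIC))
hsv=cv2.cvtColor(s['pixels'],cv2.COLOR_RGB2HSV)
for n,(u,v) in dict(blade=(243,172),handle=(238,202),felt=(246,207),table=(220,215),panel=(176,200),cpanel=(372,182),lo=(381,172),cleat=(385,145),rack=(305,180)).items(): print(n,s['pixels'][v,u],hsv[v,u])
for u,v in((162,167),(176,160),(167,205)): print(ray(s,(u,v),0.012))
E
```

```text
blade [169 155 150] [  8  29 169]
handle [171 132  88] [ 16 124 171]
felt [71 80 61] [44 61 80]
table [154 124  90] [ 16 106 154]
panel [153 123  89] [ 16 107 153]
cpanel [65 54 45] [14 78 65]
lo [71 83 99] [107  72  99]
cleat [130  82  47] [ 13 163 130]
rack [73 51 35] [ 13 133  73]
[0.6100638  0.35990575 0.012     ]
[0.63265975 0.31566643 0.012     ]
[0.48841957 0.34047226 0.012     ]
```

View pics/c1.png

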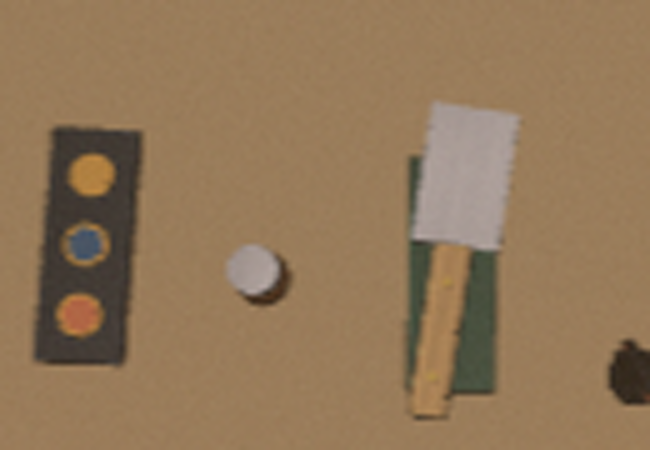

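View pics/c2.png

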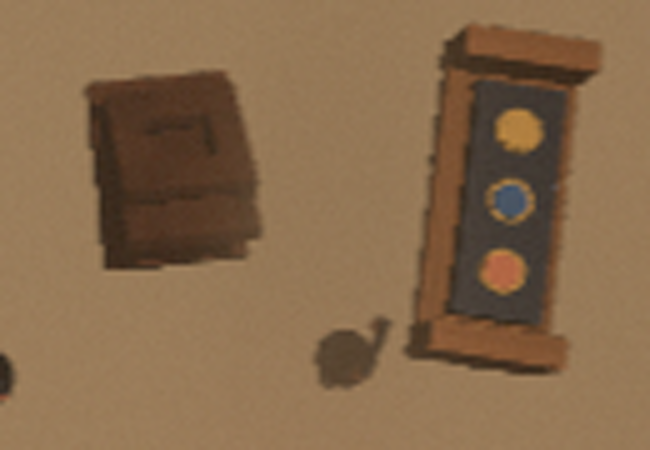

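```bash
cat > m.py <<'E'
from h import *
def comps(mask,roi,amin=15):
    x0,y0,x1,y1=roi; m=np.zeros_like(mask,np.uint8); m[y0:y1,x0:x1]=mask[y0:y1,x0:x1]
    n,l,st,c=cv2.connectedComponentsWithStats(m)
    return [(st[i,4],c[i],(l==i).astype(np.uint8)) for i in np.argsort(-st[:,4]) if i and st[i,4]>=amin]
def rect(m):
    c=max(cv2.findContours(cv2.resize(m,None,fx=4,fy=4,interpolation=cv2.INTER_LINEAR) if 0 else m,cv2.RETR_EXTERNAL,cv2.CHAIN_APPROX_NONE)[0],key=len)
    return cv2.boxPoints(cv2.minAreaRect(c))
E
python3 - <<'E'
from m import *
np.set_printoptions(precision=4,suppress=True)
s=np.load('pics/top0.npy',allow_pickle=True).item(); d=np.load('pics/side0.npy',allow_pickle=True).item()
def go(n,s,roi,z,f,k=1):
    p=s['pixels'].astype(int); h=cv2.cvtColor(s['pixels'],cv2.COLOR_RGB2HSV).astype(int)
    for a,c,m in comps(f(p,h),roi)[:k]:
        b=np.array([ray(s,q,z)[:2] for q in rect(m)]);e=np.linalg.norm(np.diff(b,axis=0),axis=1)
        l=(b[1]-b[0]) if e[0]>e[1] else b[2]-b[1]
        print(n,a,c,'cent',ray(s,c,z)[:2],'rectc',b.mean(0),'sides',e[:2],'yaw',np.degrees(np.arctan2(l[1],l[0])))
disc=lambda p,h:((h[...,1]>130)&(h[...,2]>115))|((p[...,2]>p[...,0]+10))
go('up disc',s,(158,162,178,206),.012,disc,3)
go('cr disc',s,(374,152,394,198),.022,disc,3)
dark=lambda p,h:(h[...,2]<85)&(p[...,1]<p[...,0]+5)
go('up',s,(155,155,182,212),.012,lambda p,h:(h[...,2]<110)|disc(p,h))
go('cr',s,(366,145,398,205),.022,lambda p,h:((h[...,2]<85)&(h[...,1]<110)))
go('blade',s,(225,145,260,190),.011,lambda p,h:(h[...,1]<60)&(h[...,2]>120))
go('felt',s,(225,160,255,220),.008,lambda p,h:(h[...,0]>25)&(h[...,0]<90)&(h[...,2]<110)&(h[...,2]>40))
go('jar',s,(192,180,210,200),.055,lambda p,h:(h[...,1]<60)&(h[...,2]>120))
sd=lambda s,*a:None
# side view
go('S up disc',d,(222,135,275,156),.012,disc,4)
go('S cr disc',d,(308,325,395,350),.022,disc,4)
go('S blade',d,(265,180,308,205),.011,lambda p,h:(h[...,1]<60)&(h[...,2]>120))
for n,P,z in [('felt UL',(410,157),.008),('felt BR',(495,393),.008),('felt BL',(407,390),.008),('bladeTL',(433,102),.011),('bladeTR',(519,115),.011),('bladeBR',(499,250),.011),('bladeBL',(413,238),.011),('handleBL',(412,416),.024),('handleBR',(447,416),.024)]:
    print(n,ray(s,(P[0]/5+150-.4,P[1]/5+135-.4),z)[:2])
for n,P,z in [('roofF L',(120,205),.09),('roofF R',(255,190),.09),('cl',(470,25),.046),('cr',(602,42),.046),('lowL',(432,318),.046),('lowR',(568,338),.046),('frontBL',(104,268),0)]:
    print(n,ray(s,(P[0]/5+280-.4,P[1]/5+135-.4),z)[:2])
save(d,'s_rack.png',(280,215,355,280),8)
E
```

```text
up disc 63 [165.4286 197.4921] cent [0.5122 0.3461] rectc [0.5122 0.3459] sides [0.0286 0.0222] yaw -90.0940855233888
up disc 59 [167.9322 169.4746] cent [0.602  0.3407] rectc [0.6019 0.3405] sides [0.0256 0.0226] yaw -90.16232405072283
up disc 32 [166.4375 183.5625] cent [0.5567 0.3442] rectc [0.5569 0.3456] sides [0.0191 0.0224] yaw -178.42461612816126
cr disc 63 [383.3175 160.5873] cent [ 0.6266 -0.3398] rectc [ 0.6269 -0.3404] sides [0.0281 0.0224] yaw -90.18452268281612
cr disc 63 [380.1905 188.7619] cent [ 0.5375 -0.3265] rectc [ 0.5367 -0.3258] sides [0.0248 0.0251] yaw 177.6378348068312
cr disc 42 [381.7381 174.4286] cent [ 0.5826 -0.3331] rectc [ 0.5824 -0.3339] sides [0.0222 0.0249] yaw -90.1500475586433
up 836 [167.0251 183.8971] cent [0.5556 0.3423] rectc [0.5559 0.342 ] sides [0.1519 0.0584] yaw -3.1706431840728957
cr 625 [380.9744 175.1456] cent [ 0.5804 -0.3306] rectc [ 0.5817 -0.3315] sides [0.1503 0.0572] yaw -8.702570764062632
blade 492 [242.5163 169.8232] cent [0.6004 0.1029] rectc [0.6007 0.1031] sides [0.089  0.0572] yaw -8.252312237843197
felt 175 [245.2    200.
[... 758 characters left out ...]
 rectc [ 0.5813 -0.3331] sides [0.0175 0.016 ] yaw -16.420483100814383
S cr disc 30 [348.5333 341.3333] cent [ 0.5793 -0.3374] rectc [ 0.5797 -0.3354] sides [0.0218 0.0276] yaw -51.064788507793814
S blade 448 [285.2679 191.9777] cent [0.6004 0.1002] rectc [0.6004 0.1009] sides [0.0945 0.0568] yaw -8.856920378867981
felt UL [0.6135 0.138 ]
felt BR [0.4626 0.0834]
felt BL [0.4645 0.1388]
bladeTL [0.6485 0.1233]
bladeTR [0.6399 0.0683]
bladeBR [0.5529 0.0809]
bladeBL [0.5607 0.1355]
handleBL [0.4474 0.1343]
handleBR [0.4474 0.1126]
roofF L [ 0.5681 -0.0811]
roofF R [ 0.5768 -0.1606]
cl [ 0.6878 -0.3044]
cr [ 0.6767 -0.3852]
lowL [ 0.5055 -0.2745]
lowR [ 0.4931 -0.3562]
frontBL [ 0.5426 -0.0811]
```

View pics/s_rack.png

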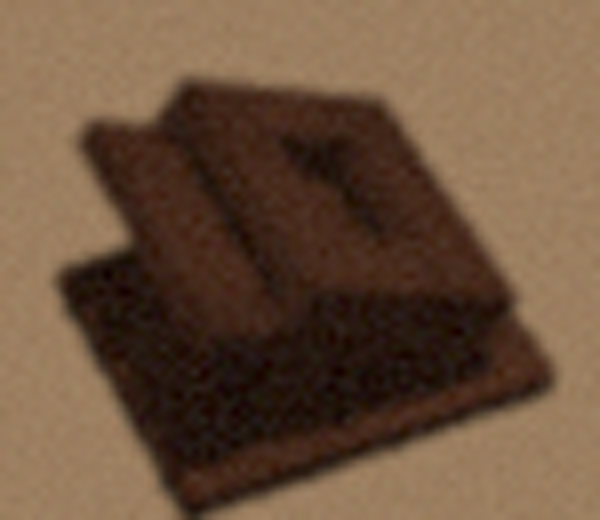

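```bash
cat >> h.py <<'E'
np.set_printoptions(precision=4,suppress=True)
def row(pos,rpy,p0=None,r0=None):
    o=get_obs(); p0=o['position'] if p0 is None else p0
    A=Ro.from_euler('xyz',o['eef_rot'] if r0 is None else r0,degrees=True);B=Ro.from_euler('xyz',rpy,degrees=True)
    sh=A.inv().apply(np.array(pos)-p0)/.3; tu=(A.inv()*B).as_rotvec()/np.pi
    d=np.linalg.norm(sh)*300; a=np.linalg.norm(tu)*180
    print('row',np.round(np.r_[sh,tu],4).tolist(),'mm %.1f deg %.1f rows %.1f'%(d,a,max(d/62.5,a/10.7)),'clock',o['clock']);return np.r_[sh,tu]
def now():
    o=get_obs();print(o['clock'],'pos',o['position'],'rot',o['eef_rot'],'F',o['wrist_force'],'grip',o['grip_width'],o['finger_force'])
E
python3 - <<'E'
from h import *
d=np.load('pics/side0.npy',allow_pickle=True).item();s=np.load('pics/top0.npy',allow_pickle=True).item()
S=lambda P,z:ray(d,(P[0]/8+280-.4,P[1]/8+215-.4),z)[:2]
T=lambda P,z:ray(s,(P[0]/5+280-.4,P[1]/5+135-.4),z)[:2]
ang=lambda a,b:np.degrees(np.arctan2(*(b-a)[::-1]))
a,b=S((82,130),.083),S((205,337),.083);print('S lip',a,b,np.linalg.norm(a-b),ang(a,b))
a,b=T((125,265),.083),T((262,240),.083);print('T lip',a,b,np.linalg.norm(a-b),ang(a,b))
a,b,c=S((62,272),.006),S((187,490),.006),S((553,372),.006);print('S base',a,b,c,np.linalg.norm(a-b),np.linalg.norm(c-b),ang(a,b),ang(b,c))
for p in((185,85),(305,295),(515,300),(380,100)): print(p,S(p,.09),S(p,.05))
x=row((.46,-.12,.30),(180,0,-8.5))
print(Ro.from_euler('xyz',(180,0,-8.5),degrees=True).as_matrix())
E
```

```text
S lip [ 0.5437 -0.0914] [ 0.5512 -0.1678] 0.07676774619140378 -84.36107320142848
T lip [ 0.5333 -0.0843] [ 0.5481 -0.1654] 0.08243379416469572 -79.68345212949362
S base [ 0.5436 -0.0823] [ 0.5524 -0.165 ] [ 0.6688 -0.1579] 0.08313671143747788 0.11659969897824628 -83.93643848123786 3.4818598207320988
(185, 85) [ 0.5747 -0.0897] [ 0.5893 -0.0582]
(305, 295) [ 0.5791 -0.1673] [ 0.5939 -0.1407]
(515, 300) [ 0.6312 -0.1848] [ 0.6494 -0.1592]
(380, 100) [ 0.6249 -0.1107] [ 0.6427 -0.0805]
row [1.3816, -1.3884, -0.1459, -0.0008, 0.0002, 0.129] mm 589.2 deg 23.2 rows 9.4 clock 0.1
[[ 0.989  -0.1478 -0.    ]
 [-0.1478 -0.989  -0.    ]
 [ 0.      0.     -1.    ]]
```

Emit:
{"api": "drive_tool", "payload": {"commands": [[[0.69, -0.69, -0.073, 0, 0, 0.065, 1], [0.69, -0.69, -0.073, 0, 0, 0.065, 1], [0.69, -0.69, -0.073, 0, 0, 0.065, 1], [0.69, -0.69, -0.073, 0, 0, 0.065, 1], [0.69, -0.69, -0.073, 0, 0, 0.065, 1]]]}}

```text
clock: 0.72
position: [0.3142, -0.3727, 0.2782]
eef_rot: [-179.9, -0.0, 3.2]
wrist_force: [1.0, -0.4, -0.6]
grip_width: 0.999
finger_force: 0.0
```

```bash
python3 -c "
from h import *
now();x=row((.46,-.12,.30),(180,0,-8.5))"
```

```text
0.725 pos [ 0.3142 -0.3727  0.2782] rot [-179.9236   -0.0215    3.2031] F [ 1.0079 -0.414  -0.5813] grip 0.9993324042828813 0.0
row [0.5323, -0.814, -0.0714, -0.0004, -0.0001, 0.065] mm 292.6 deg 11.7 rows 4.7 clock 0.725
```

Emit:
{"api": "drive_tool", "payload": {"commands": [[[0.532, -0.814, -0.071, 0, 0, 0.065, 1], [0.532, -0.814, -0.071, 0, 0, 0.065, 1], [0.532, -0.814, -0.071, 0, 0, 0.065, 1], [0.532, -0.814, -0.071, 0, 0, 0.065, 1], [0.532, -0.814, -0.071, 0, 0, 0.065, 1]]]}}

```text
clock: 1.35
position: [0.4601, -0.1207, 0.2996]
eef_rot: [-180.0, 0.0, -8.5]
wrist_force: [0.9, -0.8, 0.5]
grip_width: 1.002
finger_force: 0.0
```

```bash
python3 -c "
from h import *
now();s=snapshot('wrist');np.save('pics/w1.npy',s,allow_pickle=True);save(s,'w1.png',k=1.5);print(s['mtx'],s['R'],-s['R'].T@s['t'])
print(proj(s,(.555,-.12,.078)))"
```

```text
1.35 pos [ 0.4601 -0.1207  0.2996] rot [-179.9607    0.0033   -8.5377] F [ 0.8766 -0.8311  0.5223] grip 1.0017974179055762 0.0
[[276.6236   0.     246.4723]
 [  0.     276.6236 197.5127]
 [  0.       0.       1.    ]] [[-0.1484 -0.9889 -0.0011]
 [-0.9538  0.1429  0.2642]
 [-0.2611  0.0403 -0.9645]] [ 0.5269 -0.1306  0.4183]
[234.1551  98.3191]
```

View pics/w1.png

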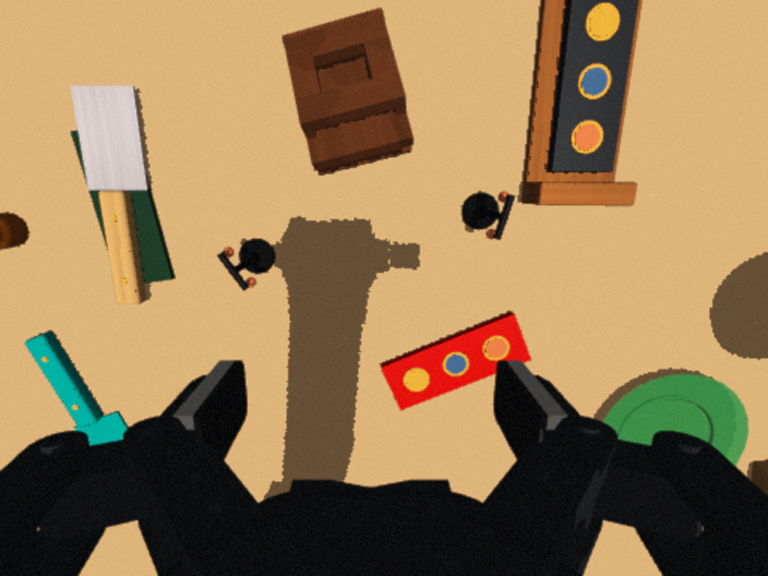

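```bash
python3 - <<'E'
from m import *
s=np.load('pics/w1.npy',allow_pickle=True).item()
h=cv2.cvtColor(s['pixels'],cv2.COLOR_RGB2HSV)
a,c,m=comps((h[...,2]<150),(180,0,285,125))[0]
k=max(cv2.findContours(m,0,cv2.CHAIN_APPROX_NONE)[0],key=len)
P=cv2.approxPolyDP(k,2,True)[:,0];print(P.tolist())
for p in P: print(p,[ray(s,p,z)[:2] for z in(.083,.09,.006)])
g=cv2.cvtColor(s['pixels'],cv2.COLOR_RGB2GRAY)
c=np.clip(cv2.resize(s['pixels'][0:120,183:280,::-1],None,fx=5,fy=5,interpolation=cv2.INTER_CUBIC).astype(float)*2,0,255)
cv2.imwrite('pics/w1c.png',c)
E
```

```text
[[253, 5], [188, 24], [200, 83], [212, 116], [273, 101], [275, 92], [269, 61]]
[253   5] [array([ 0.6434, -0.1547]), array([ 0.641 , -0.1542]), array([ 0.6702, -0.1602])]
[188  24] [array([ 0.6362, -0.0832]), array([ 0.634 , -0.0842]), array([ 0.6614, -0.0724])]
[200  83] [array([ 0.5764, -0.0846]), array([ 0.5754, -0.0856]), array([ 0.5878, -0.0741])]
[212 116] [array([ 0.5392, -0.0916]), array([ 0.539 , -0.0924]), array([ 0.5421, -0.0826])]
[273 101] [array([ 0.5451, -0.1638]), array([ 0.5447, -0.1631]), array([ 0.5493, -0.1714])]
[275  92] [array([ 0.5544, -0.1672]), array([ 0.5538, -0.1664]), array([ 0.5607, -0.1756])]
[269  61] [array([ 0.5874, -0.1645]), array([ 0.5861, -0.1638]), array([ 0.6013, -0.1723])][ WARN:0@0.751] global loadsave.cpp:1063 imwrite_ Unsupported depth image for selected encoder is fallbacked to CV_8U.
```

View pics/w1c.png

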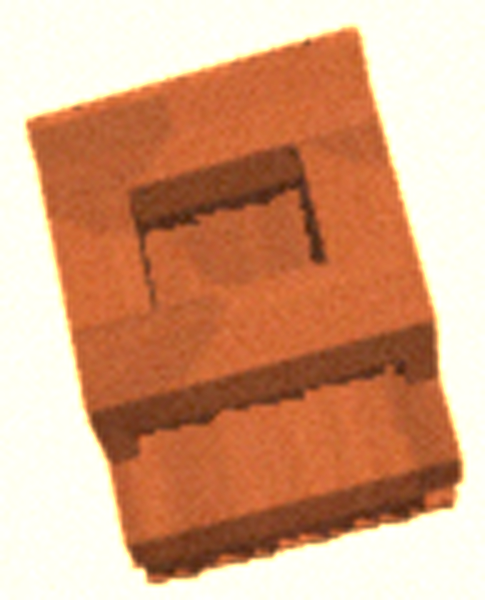

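```bash
python3 - <<'E'
from m import *
s=np.load('pics/w1.npy',allow_pickle=True).item()
f=lambda P,z:ray(s,(P[0]/5+183-.4,P[1]/5-.4),z)[:2]
for n,a,b,z in [('lip',(135,545),(460,467),.083),('roof',(92,410),(437,322),.087),('inner',(140,452),(405,380),.072),('win',(133,188),(300,150),.065),('back',(30,120),(357,28),.05),('roofend',(75,325),(385,125),.07)]:
    A,B=f(a,z),f(b,z);print(n,A,B,'mid',(A+B)/2,'w',np.linalg.norm(A-B),'yaw',np.degrees(np.arctan2(*(B-A)[::-1]))+90)
p=s['pixels'].astype(int);h=cv2.cvtColor(s['pixels'],cv2.COLOR_RGB2HSV).astype(int)
def box(n,m,z):
    b=np.array([ray(s,q,z)[:2] for q in rect(m)]);e=np.linalg.norm(np.diff(b,axis=0),axis=1);l=(b[1]-b[0]) if e[0]>e[1] else b[2]-b[1]
    print(n,b.tolist(),b.mean(0),e[:2],np.degrees(np.arctan2(l[1],l[0])))
bl=comps((h[...,1]<60)&(h[...,2]>110),(35,40,110,135));box('blade',bl[0][2],.011);print('cent',ray(s,bl[0][1],.011))
fe=comps((h[...,0]>35)&(h[...,0]<100)&(h[...,2]<110),(35,70,130,200))
for a,c,m in fe[:2]:
    k=max(cv2.findContours(m,0,cv2.CHAIN_APPROX_NONE)[0],key=len);P=cv2.approxPolyDP(k,2,True)[:,0]
    for q in P: print('felt',q,ray(s,q,.008)[:2])
hd=comps((h[...,1]>105)&(h[...,0]<25)&(h[...,2]>120),(60,125,100,210))
for a,c,m in hd[:2]: print(a,c,ray(s,c,.02)); 
for q in((107,192),(131,190),(117,303),(143,300)): print('handle',ray(s,(q[0]/1.5-.2,q[1]/1.5-.2),.024)[:2])
print(p[170,84],h[170,84],p[205,60],h[205,60],p[170,105])
E
```

```text
lip [ 0.5477 -0.0903] [ 0.5534 -0.1666] mid [ 0.5506 -0.1285] w 0.07651932470260273 yaw 4.24265763296215
roof [ 0.5771 -0.0866] [ 0.5835 -0.1648] mid [ 0.5803 -0.1257] w 0.07853668558718219 yaw 4.669118064344971
inner [ 0.5687 -0.094 ] [ 0.575  -0.1575] mid [ 0.5718 -0.1257] w 0.06386054790396307 yaw 5.621912497998139
win [ 0.6254 -0.1019] [ 0.6274 -0.1409] mid [ 0.6264 -0.1214] w 0.03897317038714132 yaw 2.874715424557081
back [ 0.6473 -0.0794] [ 0.6545 -0.1582] mid [ 0.6509 -0.1188] w 0.07916971794823131 yaw 5.235807957934128
roofend [ 0.5982 -0.0839] [ 0.628  -0.1602] mid [ 0.6131 -0.1221] w 0.08192336068724677 yaw 21.36126071568998
blade [[0.6494771539331774, 0.12248095908283924], [0.6476992226263499, 0.06554695158929236], [0.5527645612115595, 0.08019852841529035], [0.5541628588700984, 0.1411442555565789]] [0.601  0.1023] [0.057  0.0961] 171.22657529143865
cent [0.6029 0.1013 0.011 ]
felt [ 99 126] [0.5526 0.0803]
felt [ 86 127] [0.554  0.0992]
felt [ 96 188] [0.4647 0.1111]
felt [115 184] [0.4664 0.0808]
felt [ 60 127] [0.5595 0.1362]
felt [ 68 153] [0.522  0.1366]
felt [ 65 127] [0.5585 0.1291]
2311 [ 75.045  173.4578] [0.4921 0.128  0.02  ]
handle [0.5549 0.1109]
handle [0.5534 0.0884]
handle [0.4507 0.1346]
handle [0.4499 0.1082]
[230 177 105] [ 17 139 230] [222 180 122] [ 17 115 222] [31 61 38]
```

```bash
python3 -c "
from h import *
x=row((.5215,.1137,.18),(180,0,-8.5))"
```

```text
row [0.0848, -0.7739, 0.4055, -0.0021, -0.0011, 0.0031] mm 263.3 deg 0.7 rows 4.2 clock 1.4
```

Emit:
{"api": "drive_tool", "payload": {"commands": [[[0.085, -0.774, 0.405, 0, 0, 0, 1], [0.085, -0.774, 0.405, 0, 0, 0, 1], [0.085, -0.774, 0.405, 0, 0, 0, 1], [0.085, -0.774, 0.405, 0, 0, 0, 1], [0.085, -0.774, 0.405, 0, 0, 0, 1]]]}}

```text
clock: 2.02
position: [0.5183, 0.1068, 0.1758]
eef_rot: [-179.9, 0.3, -8.2]
wrist_force: [-1.3, -0.8, 0.3]
grip_width: 1.0
finger_force: 0.0
```

```bash
python3 - <<'E'
from m import *
now()
s=snapshot('wrist');np.save('pics/w2.npy',s,allow_pickle=True);save(s,'w2.png',k=1.5)
for n,X in dict(org=(.5562,.1087,.024),end=(.4474,.1245,.024),tipc=(.6452,.0957,.011)).items(): print(n,proj(s,X)*1.5)
x=row((.5215,.1137,.035),(180,0,-8.5))
E
```

```text
2.025 pos [0.5183 0.1068 0.1758] rot [-179.9214    0.2552   -8.25  ] F [-1.2801 -0.8223  0.2782] grip 1.0003376327421463 0.0
org [359.2869 230.026 ]
end [360.2793 384.0255]
tipc [359.011   81.4601]
row [0.0073, -0.0262, 0.4698, -0.0003, 0.0012, 0.0009] mm 141.2 deg 0.3 rows 2.3 clock 2.075
```

View pics/w2.png

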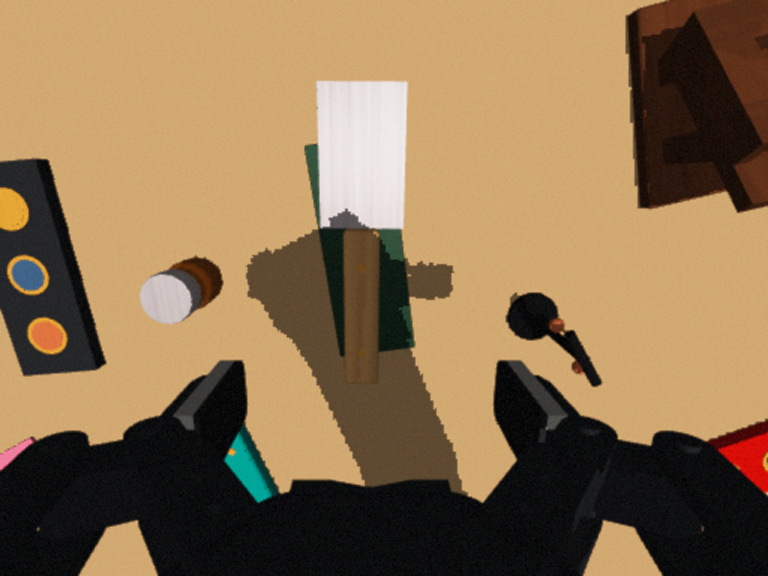

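Emit:
{"api": "drive_tool", "payload": {"commands": [[[0, 0, 0.3, 0, 0, 0, 1], [0, 0, 0.3, 0, 0, 0, 1], [0, 0, 0.3, 0, 0, 0, 1]]]}}

```text
clock: 2.45
position: [0.5183, 0.0995, 0.0868]
eef_rot: [179.8, 0.2, -8.8]
wrist_force: [-1.2, 0.5, -0.1]
grip_width: 1.0
finger_force: 0.0
```

```bash
python3 - <<'E'
from h import *
now()
x=row((.5215,.1137,.035),(180,0,-8.5))
E
```

```text
2.45 pos [0.5183 0.0995 0.0868] rot [179.8225   0.2223  -8.8415] F [-1.1976  0.5007 -0.0922] grip 0.9997638004698868 0.0
row [0.004, -0.0489, 0.1724, 0.001, 0.0012, -0.0019] mm 53.8 deg 0.4 rows 0.9 clock 2.45
```

Emit:
{"api": "drive_tool", "payload": {"commands": [[[0.004, -0.049, 0.1, 0, 0, 0, 1], [0.004, -0.049, 0.1, 0, 0, 0, 1], [0.004, -0.049, 0.1, 0, 0, 0, 1]]]}}

```text
clock: 2.82
position: [0.5239, 0.1155, 0.0598]
eef_rot: [-180.0, -0.1, -8.8]
wrist_force: [-0.4, -0.3, 1.4]
grip_width: 0.998
finger_force: 0.0
```

```bash
python3 - <<'E'
from h import *
now()
x=row((.5215,.1137,.035),(180,0,-8.5))
E
```

```text
2.825 pos [0.5239 0.1155 0.0598] rot [-179.9888   -0.1423   -8.7513] F [-0.4374 -0.2657  1.3583] grip 0.9983623100432579 0.0
row [-0.0072, 0.0071, 0.0827, -0.0001, -0.0008, -0.0014] mm 25.0 deg 0.3 rows 0.4 clock 2.825
```

Emit:
{"api": "drive_tool", "payload": {"commands": [[[-0.006, 0.004, 0.08, 0, 0, 0, 1], [-0.006, 0.004, 0.08, 0, 0, 0, 1], [-0.006, 0.004, 0.08, 0, 0, 0, 1]]]}}

```text
clock: 3.2
position: [0.5218, 0.1152, 0.0354]
eef_rot: [-180.0, -0.1, -8.7]
wrist_force: [-0.3, -1.3, -0.1]
grip_width: 1.001
finger_force: 0.0
```

```bash
python3 - <<'E'
from h import *
now()
x=row((.5215,.1137,.035),(180,0,-8.5))
E
```

```text
3.2 pos [0.5218 0.1152 0.0354] rot [-179.9667   -0.1132   -8.7224] F [-0.3363 -1.3408 -0.0948] grip 1.0011260919049223 0.0
row [-0.0002, 0.0051, 0.0013, -0.0002, -0.0006, -0.0012] mm 1.6 deg 0.3 rows 0.0 clock 3.2
```

Emit:
{"api": "drive_tool", "payload": {"commands": [[[0, 0.005, 0, 0, 0, 0, 0], [0, 0.005, 0, 0, 0, 0, 0], [0, 0.005, 0, 0, 0, 0, 0], [0, 0.005, 0, 0, 0, 0, 0], [0, 0.005, 0, 0, 0, 0, 0]]], "force": 80}}

```text
clock: 3.82
position: [0.5208, 0.114, 0.0346]
eef_rot: [-180.0, -0.0, -8.7]
wrist_force: [-1.1, -0.5, 5.1]
grip_width: 0.254
finger_force: 80.9
```

Emit:
{"api": "drive_tool", "payload": {"commands": [[[0, 0, 0, 0, 0, 0, 0], [0, 0, -0.1, 0, 0, 0, 0], [0, 0, -0.3, 0, 0, 0, 0], [0, 0, -0.5, 0, 0, 0, 0], [0, 0, -0.5, 0, 0, 0, 0]]], "force": 80}}

```text
clock: 4.45
position: [0.5235, 0.1149, 0.1883]
eef_rot: [-179.8, -0.5, -8.7]
wrist_force: [-0.4, 0.5, -2.1]
grip_width: 0.259
finger_force: 80.1
```

```bash
python3 - <<'E'
from m import *
now()
s=snapshot('wrist');np.save('pics/w3.npy',s,allow_pickle=True);save(s,'w3.png',k=1.2)
h=cv2.cvtColor(s['pixels'],cv2.COLOR_RGB2HSV)
o=get_obs();A=Ro.from_euler('xyz',o['eef_rot'],degrees=True)
for a,c,m in comps((h[...,1]<60)&(h[...,2]>110),(190,0,310,200))[:2]: print(a,c,rect(m))
# expected: scraper frame: tcp at g=35, z=27
for n,(X,Y,Z) in dict(org=(0,0,3),L=(0,28,3),R=(0,-28,3),tl=(-90,28,3),tr=(-90,-28,3)).items():
    w=o['position']+A.apply(np.array([(35-X),Y*-1*-1*0+(-Y),27-Z])/1000.); print(n,proj(s,w))
E
```

```text
4.45 pos [0.5235 0.1149 0.1883] rot [-179.7576   -0.5476   -8.6846] F [-0.4194  0.4687 -2.0865] grip 0.25859886580275476 80.12813687324524
20681 [248.4262  87.5281] [[190.   0.]
 [309.   0.]
 [309. 184.]
 [190. 184.]]
org [248.9773 188.3028]
L [197.2899 188.2637]
R [300.7256 188.3418]
tl [188.2781  -3.3673]
tr [310.6881  -3.5421]
```

View pics/w3.png

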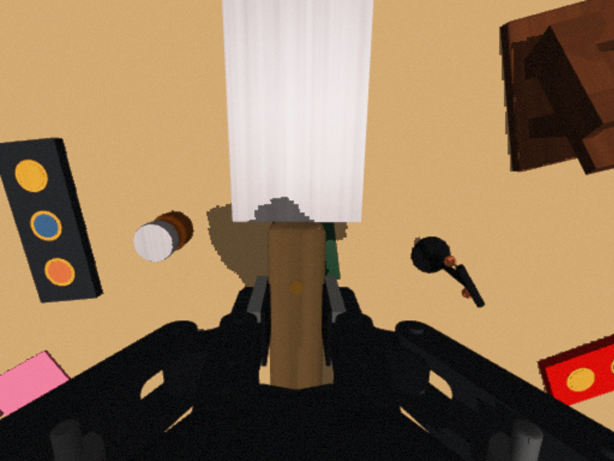

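```bash
cat > bl.py <<'E'
from m import *
def blade(s,o,rows=(5,20,60,100,140,165)):
    h=cv2.cvtColor(s['pixels'],cv2.COLOR_RGB2HSV); f=s['mtx'][0,0]
    A=Ro.from_euler('xyz',o['eef_rot'],degrees=True);Ri=s['R'].T;c=-Ri@s['t'];K=np.linalg.inv(s['mtx'])
    m=(h[...,1]<60)&(h[...,2]>110); out=[]
    for r in rows:
        x=np.where(m[r,150:350])[0]+150
        if len(x)<60: continue
        L,R=x.min()-.5,x.max()+.5; D=f*.056/(R-L)
        w=c+Ri@(K@np.array([(L+R)/2,r,1])*D); out.append(A.inv().apply(w-o['position'])*1000); print(r,L,R,'tool frame mm',out[-1])
    out=np.array(out);col=np.where(m[:,215])[0];print('blade end row',col.max(),np.where(m[:,280])[0].max())
    p=np.polyfit(out[:,0],out[:,2],1);q=np.polyfit(out[:,0],out[:,1],1)
    print('z slope deg',np.degrees(np.arctan(p[0])),'z at x=35',np.polyval(p,35),'yaw deg',np.degrees(np.arctan(q[0])),'y at35',np.polyval(q,35), 'y at 125',np.polyval(q,125))
E
python3 - <<'E'
from bl import *
s=np.load('pics/w3.npy',allow_pickle=True).item();blade(s,get_obs())
E
```

```text
5 184.5 310.5 tool frame mm [119.767   -0.8843  18.8643]
20 185.5 309.5 tool frame mm [114.0439  -0.8785  19.3889]
60 187.5 307.5 tool frame mm [97.5166 -0.8624 19.2867]
100 189.5 305.5 tool frame mm [79.8495 -0.8452 19.1775]
140 191.5 302.5 tool frame mm [60.8493 -1.0785 20.3305]
165 192.5 301.5 tool frame mm [48.2937 -1.0711 19.6289]
blade end row 173 184
z slope deg -0.6984407431580215 z at x=35 20.076640902638978 yaw deg 0.17027714296511837 y at35 -1.090389292894284 y at 125 -0.8229177947357906
```

```bash
cat > slot.py <<'E'
from h import *
M=np.array([.560,-.1272,.078]);YAW=5.0;G,H=36.5,25.
def frame(yaw=YAW):
    d=np.array([np.cos(np.radians(yaw)),np.sin(np.radians(yaw)),0]);e=np.array([0,0,1.])
    X=-np.cos(np.pi/6)*d+.5*e;Z=.5*d+np.cos(np.pi/6)*e
    return X,np.cross(Z,X),Z
def tcp(x,y=0,z=0): # scraper origin in slot frame mm -> tcp
    X,Y,Z=frame(); return M+(X*(x+G)+Y*y+Z*(z+H))/1000
def where():
    o=get_obs();X,Y,Z=frame();v=(o['position']-M)*1000
    print('scraper org in slot: x %.1f y %.1f z %.1f'%(v@X-G,v@Y,v@Z-H),'F slot xyz',np.round([o['wrist_force']@a for a in(X,Y,Z)],1),'rot',o['eef_rot'],o['clock'],'grip',o['grip_width'],o['finger_force'])
RPY=(180,30,YAW)
E
python3 - <<'E'
from slot import *
t=tcp(130,0,8);print(t)
row(t+[-.02,0,.06],RPY)
E
```

```text
[ 0.4328 -0.1383  0.1898]
row [-0.2298, 0.8866, -0.2166, -0.0202, -0.1669, -0.0742] mm 282.3 deg 33.1 rows 4.5 clock 4.5
```

Emit:
{"api": "drive_tool", "payload": {"commands": [[[-0.23, 0.887, -0.217, -0.02, -0.167, -0.074, 0], [-0.23, 0.887, -0.217, -0.02, -0.167, -0.074, 0], [-0.23, 0.887, -0.217, -0.02, -0.167, -0.074, 0], [-0.23, 0.887, -0.217, -0.02, -0.167, -0.074, 0], [-0.23, 0.887, -0.217, -0.02, -0.167, -0.074, 0]]]}}

```text
clock: 5.12
position: [0.4101, -0.1421, 0.247]
eef_rot: [180.0, 30.5, 4.7]
wrist_force: [0.6, -0.3, -2.1]
grip_width: 0.256
finger_force: 80.1
```

```bash
python3 - <<'E'
from slot import *
where(); row(tcp(125,0,8),RPY)
E
```

```text
scraper org in slot: x 178.5 y 1.8 z 46.1 F slot xyz [-1.5  0.4 -1.5] rot [179.9521  30.5326   4.6664] 5.125 grip 0.25559046776848793 80.07308006286621
row [0.1793, -0.0065, 0.1253, -0.0007, 0.003, -0.0016] mm 65.7 deg 0.6 rows 1.1 clock 5.125
```

Emit:
{"api": "drive_tool", "payload": {"commands": [[[0.18, -0.006, 0.125, 0, 0.003, 0, 0], [0.18, -0.006, 0.125, 0, 0.003, 0, 0], [0.18, -0.006, 0.125, 0, 0.003, 0, 0]]]}}

```text
clock: 5.5
position: [0.439, -0.134, 0.1884]
eef_rot: [-179.9, 29.9, 5.1]
wrist_force: [0.2, 0.4, -2.1]
grip_width: 0.257
finger_force: 80.0
```

```bash
python3 - <<'E'
from bl import *
from slot import *
where(); s=snapshot('wrist');np.save('pics/w4.npy',s,allow_pickle=True);d=snapshot('side');np.save('pics/d4.npy',d,allow_pickle=True)
where()
o=get_obs()
try: blade(s,o)
except Exception as e: print(e)
a=np.vstack([cv2.resize(s['pixels'][0:190,130:370],(720,570))[:,:],])
X,Y,Z=frame()
dx0=[int(v) for v in proj(d,M)]
b=cv2.resize(d['pixels'][dx0[1]-70:dx0[1]+40,dx0[0]-70:dx0[0]+60],None,fx=3,fy=3,interpolation=cv2.INTER_CUBIC)
c=cv2.resize(s['pixels'][0:190,130:370],(400,317),interpolation=cv2.INTER_CUBIC)
k=np.zeros((330,800,3),np.uint8);k[:b.shape[0],:b.shape[1]]=b;k[:317,400:]=c
cv2.imwrite('pics/w4.png',np.clip(k[...,::-1].astype(int)*2,0,255).astype(np.uint8));print('side crop org',dx0[0]-70,dx0[1]-70)
# predicted tip corners in side
for y in(28,-28): print('tip pred side',proj(d,tcp(0)-0+0) if 0 else proj(d,M+(X*(35)+Y*y+Z*8)/1000))
E
```

```text
scraper org in slot: x 123.6 y -3.8 z 10.0 F slot xyz [-1.2 -0.3 -1.7] rot [-179.9186   29.9042    5.0515] 5.5 grip 0.25692043381072466 80.02419948577881
scraper org in slot: x 123.8 y -3.4 z 11.9 F slot xyz [-1.   1.5 -1.4] rot [179.977   29.6529   4.977 ] 5.6 grip 0.2577742598154333 80.03226399421692
5 184.5 310.5 tool frame mm [117.0191  -0.1819  24.6763]
20 185.5 309.5 tool frame mm [111.2907  -0.1678  25.1395]
60 187.5 307.5 tool frame mm [94.7654 -0.1308 24.8604]
100 189.5 305.5 tool frame mm [77.1005 -0.0913 24.5621]
140 191.5 302.5 tool frame mm [58.0888 -0.2982 25.512 ]
165 192.5 301.5 tool frame mm [45.5415 -0.2761 24.6761]
blade end row 262 192
z slope deg -0.08547008628122511 z at x=35 24.977438096241357 yaw deg 0.09589010301585923 y at35 -0.27295606146898754 y at 125 -0.12233209924659091
side crop org 232 172
tip pred side [297.331  248.9762]
tip pred side [286.4227 229.842 ]
```

View pics/w4.png

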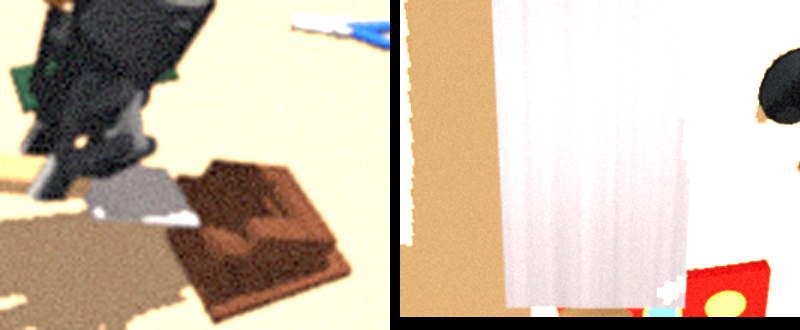

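```bash
python3 - <<'E'
from bl import *
from slot import *
for i in range(6):
    o0=get_obs();s=snapshot('wrist');o=get_obs();A=Ro.from_euler('xyz',o0['eef_rot'],degrees=True);c=-s['R'].T@s['t']
    print(o['clock'],o0['position'],o0['eef_rot'],c,A.inv().apply(c-o0['position'])*1000)
where()
E
```

```text
5.65 [ 0.4398 -0.1343  0.1901] [179.977   29.6529   4.977 ] [ 0.5563 -0.124   0.2603] [  66.8789   -0.0764 -118.9072]
5.7 [ 0.4399 -0.1344  0.1905] [179.9509  29.5882   4.9522] [ 0.5564 -0.1241  0.2608] [  66.9045   -0.1093 -118.8949]
5.75 [ 0.44   -0.1344  0.1907] [179.9397  29.5562   4.9352] [ 0.5564 -0.1241  0.2611] [  66.9153   -0.1424 -118.875 ]
5.8 [ 0.4401 -0.1344  0.1907] [179.9424  29.5438   4.938 ] [ 0.5564 -0.1242  0.2611] [  66.8863   -0.1042 -118.8824]
5.85 [ 0.4401 -0.1345  0.1906] [179.9428  29.5494   4.9299] [ 0.5564 -0.1242  0.261 ] [  66.9032   -0.1243 -118.8867]
5.9 [ 0.44   -0.1344  0.1905] [179.9539  29.5657   4.9368] [ 0.5564 -0.1242  0.2609] [  66.8751   -0.0842 -118.8983]
scraper org in slot: x 123.7 y -3.3 z 12.2 F slot xyz [-1.  -0.1 -2.3] rot [179.9614  29.5782   4.9391] 5.9 grip 0.2576020642890577 80.04556775093079
```

```bash
sed -i 's/G,H=36.5,25./G,H=36.,26./' slot.py; python3 - <<'E'
from slot import *
where(); row(tcp(105,0,7),RPY);row(tcp(85,0,6),RPY)
E
```

```text
scraper org in slot: x 124.2 y -3.3 z 11.2 F slot xyz [-1.  -0.1 -2.3] rot [179.9614  29.5782   4.9391] 5.9 grip 0.2576020642890577 80.04556775093079
row [0.0639, 0.0108, 0.0144, 0.0, -0.0023, -0.0003] mm 19.9 deg 0.4 rows 0.3 clock 5.9
row [0.1305, 0.0107, 0.0182, 0.0, -0.0023, -0.0003] mm 39.7 deg 0.4 rows 0.6 clock 5.9
```

Emit:
{"api": "drive_tool", "payload": {"commands": [[[0.06, 0.011, 0.014, 0, -0.0023, 0, 0], [0.13, 0.011, 0.018, 0, -0.0023, 0, 0], [0.13, 0.011, 0.018, 0, -0.0023, 0, 0], [0.13, 0.011, 0.018, 0, -0.0023, 0, 0], [0.13, 0.011, 0.018, 0, -0.0023, 0, 0]]]}}

```text
clock: 6.52
position: [0.4708, -0.1352, 0.1662]
eef_rot: [180.0, 30.1, 4.9]
wrist_force: [0.5, 0.3, -3.0]
grip_width: 0.26
finger_force: 80.1
```

```bash
python3 - <<'E'
from slot import *
where(); row(tcp(85,0,2),RPY)
E
```

```text
scraper org in slot: x 85.7 y 0.2 z 5.6 F slot xyz [-2.  -0.2 -2.3] rot [179.9713  30.0716   4.9248] 6.525 grip 0.25993900067610276 80.07023334503174
row [0.0022, -0.0007, 0.0121, -0.0, 0.0004, -0.0004] mm 3.7 deg 0.1 rows 0.1 clock 6.525
```

Now down gently to find the floor.

Emit:
{"api": "drive_tool", "payload": {"commands": [[[0, 0, 0.007, 0, 0, 0, 0], [0, 0, 0.012, 0, 0, 0, 0], [0, 0, 0.012, 0, 0, 0, 0]]]}}

```text
clock: 6.9
position: [0.4692, -0.1352, 0.1624]
eef_rot: [-180.0, 30.1, 5.0]
wrist_force: [-0.3, 0.9, -2.6]
grip_width: 0.259
finger_force: 80.1
```

```bash
python3 -c "
from slot import *
where()"
```

```text
scraper org in slot: x 85.1 y 0.0 z 1.5 F slot xyz [-1.1 -0.9 -2.3] rot [-179.9988   30.1034    4.9503] 6.9 grip 0.2587565710504211 80.0705337524414
```

Emit:
{"api": "drive_tool", "payload": {"commands": [[[0, 0, 0.005, 0, 0, 0, 0], [0, 0, 0.008, 0, 0, 0, 0], [0, 0, 0.008, 0, 0, 0, 0]]]}}

```text
clock: 7.28
position: [0.4685, -0.1353, 0.1607]
eef_rot: [180.0, 30.0, 5.0]
wrist_force: [-0.1, -0.0, 0.5]
grip_width: 0.253
finger_force: 80.4
```

```bash
python3 -c "
from slot import *
where()"
```

```text
scraper org in slot: x 84.9 y 0.1 z -0.3 F slot xyz [0.3 0.  0.4] rot [179.9861  30.0411   4.9504] 7.275 grip 0.25288499142999327 80.41308045387268
```

Emit:
{"api": "drive_tool", "payload": {"commands": [[[0, 0, -0.006, 0, 0, 0, 0], [0.04, 0, -0.006, 0, 0, 0, 0], [0.08, 0, -0.006, 0, 0, 0, 0], [0.08, 0, -0.006, 0, 0, 0, 0]]]}}

```text
clock: 7.78
position: [0.4909, -0.1329, 0.1488]
eef_rot: [-180.0, 30.1, 5.0]
wrist_force: [0.5, 0.6, -2.7]
grip_width: 0.252
finger_force: 80.1
```

```bash
python3 -c "
from slot import *
where()"
```

```text
scraper org in slot: x 59.5 y -0.3 z 0.6 F slot xyz [-1.8 -0.6 -2. ] rot [-179.955    30.0677    5.0243] 7.775 grip 0.2523417841994526 80.13511419296265
```

Inside (tip about 30 mm past the mouth), no force. Continue.

Emit:
{"api": "drive_tool", "payload": {"commands": [[[0.05, 0, -0.001, 0, 0, 0, 0], [0.1, 0, -0.001, 0, 0, 0, 0], [0.135, 0, -0.001, 0, 0, 0, 0], [0.135, 0, -0.001, 0, 0, 0, 0]]]}}

```text
clock: 8.28
position: [0.5255, -0.13, 0.129]
eef_rot: [-180.0, 30.1, 5.0]
wrist_force: [0.5, -0.1, -2.1]
grip_width: 0.257
finger_force: 80.1
```

```bash
python3 -c "
from slot import *
where()"
```

```text
scraper org in slot: x 19.5 y -0.3 z 0.9 F slot xyz [-1.5  0.1 -1.6] rot [-179.9678   30.0999    5.0014] 8.275 grip 0.25727227990739565 80.09143710136414
```

Push toward the end wall, slightly lowering.

Emit:
{"api": "drive_tool", "payload": {"commands": [[[0.02, 0, 0.002, 0, 0, 0, 0], [0.03, 0, 0.004, 0, 0, 0, 0], [0.035, 0, 0.004, 0, 0, 0, 0], [0.035, 0, 0.004, 0, 0, 0, 0]]]}}

```text
clock: 8.78
position: [0.5334, -0.1297, 0.1239]
eef_rot: [180.0, 30.1, 4.9]
wrist_force: [-0.2, -0.3, -0.4]
grip_width: 0.256
finger_force: 80.4
```

```bash
python3 -c "
from slot import *
where()"
```

```text
scraper org in slot: x 10.1 y 0.2 z 0.4 F slot xyz [ 0.   0.3 -0.5] rot [179.9783  30.0668   4.9414] 8.775 grip 0.2556658096811495 80.37482857704163
```

Emit:
{"api": "drive_tool", "payload": {"commands": [[[0.008, 0, 0.001, 0, 0, 0, 0], [0.015, 0, 0.001, 0, 0, 0, 0], [0.015, 0, 0.001, 0, 0, 0, 0], [0.015, 0, 0.001, 0, 0, 0, 0]]]}}

```text
clock: 9.28
position: [0.5337, -0.1298, 0.1237]
eef_rot: [180.0, 30.6, 4.9]
wrist_force: [-5.9, 0.7, 10.8]
grip_width: 0.256
finger_force: 81.1
```

```bash
python3 -c "
from slot import *
where()"
```

```text
scraper org in slot: x 9.7 y 0.3 z 0.3 F slot xyz [10.5 -1.2  6.5] rot [179.9801  30.6412   4.9155] 9.275 grip 0.25575696524291786 81.09766244888306
```

Emit:
{"api": "drive_tool", "payload": {"commands": [[[-0.012, 0, 0, 0, 0, 0, 0], [-0.012, 0, 0, 0, 0, 0, 0]]]}}

```text
clock: 9.52
position: [0.5335, -0.1299, 0.1238]
eef_rot: [180.0, 30.1, 4.9]
wrist_force: [-2.0, -0.7, 6.1]
grip_width: 0.255
finger_force: 80.8
```

```bash
python3 -c "
from slot import *
where()"
```

```text
scraper org in slot: x 9.9 y 0.3 z 0.3 F slot xyz [4.8 0.5 4.2] rot [179.9614  30.1493   4.9387] 9.525 grip 0.2546560724878583 80.83821773529053
```

Emit:
{"api": "drive_tool", "payload": {"commands": [[[0, 0, 0, 0, 0, 0, 0.6], [0, 0, 0, 0, 0, 0, 0.6], [0, 0, 0, 0, 0, 0, 0.6], [0, 0, -0.1, 0, 0, 0, 0.6], [0, 0, -0.25, 0, 0, 0, 0.6]]]}}

```text
clock: 10.15
position: [0.5709, -0.1263, 0.1873]
eef_rot: [-179.9, 30.3, 5.0]
wrist_force: [0.4, -0.6, -1.4]
grip_width: 0.599
finger_force: 0.0
```

```bash
python3 - <<'E'
from m import *
from slot import *
where()
s=snapshot('wrist');np.save('pics/w5.npy',s,allow_pickle=True)
d=snapshot('side');np.save('pics/d5.npy',d,allow_pickle=True)
save(s,'w5.png')
X,Y,Z=frame()
W=lambda x,y,z:M+(X*x+Y*y+Z*z)/1000
for n,c in(('w',s),('d',d)): print(n,'handle top end corners pred',proj(c,W(120,12,16)),proj(c,W(120,-12,16)),'org top',proj(c,W(10,0,16)),'blade corners',proj(c,W(10,28,3)),proj(c,W(10,-28,3)))
row((.53,.11,.25),(180,0,0))
E
```

```text
scraper org in slot: x 9.2 y 0.1 z 74.1 F slot xyz [-1.   0.7 -1. ] rot [-179.9446   30.2843    4.9668] 10.15 grip 0.5994836648842299 0.0
w handle top end corners pred [260.88  295.335] [232.4451 295.3182] org top [246.6333 165.7787] blade corners [282.4437 163.1424] [210.8684 163.1529]
d handle top end corners pred [263.2632 238.2304] [258.9345 229.5844] org top [302.4331 237.3313] blade corners [305.0711 251.0993] [294.0263 232.2457]
row [-0.169, -0.7956, -0.1309, 0.0075, 0.1635, 0.0271] mm 247.2 deg 29.9 rows 4.0 clock 10.25
```

```bash
python3 - <<'E'
from m import *
s=np.load('pics/w5.npy',allow_pickle=True).item();h=cv2.cvtColor(s['pixels'],cv2.COLOR_RGB2HSV)
for a,c,m in comps((h[...,1]<60)&(h[...,2]>100),(190,100,310,220),8)[:2]:
    ys,xs=np.where(m);print(a,c,xs.min(),xs.max(),ys.min(),ys.max())
print(s['pixels'][230,215:280:4].tolist())
E
```

```text
2006 [247.6705 150.0055] 211 284 136 164
189 [244.0265 101.2222] 218 273 100 103
[[243, 211, 149], [242, 211, 148], [244, 217, 152], [243, 212, 151], [239, 205, 141], [250, 221, 137], [250, 218, 136], [247, 210, 128], [242, 201, 119], [248, 215, 128], [249, 216, 135], [238, 193, 112], [242, 211, 148], [244, 215, 154], [243, 214, 150], [243, 215, 151], [243, 213, 149]]
```

Emit:
{"api": "drive_tool", "payload": {"commands": [[[-0.17, -0.2, -0.15, 0, 0.16, 0.027, 1], [-0.17, -0.4, -0.15, 0, 0.16, 0.027, 1], [-0.17, -0.6, -0.15, 0, 0.16, 0.027, 1], [-0.17, -0.795, -0.15, 0, 0.163, 0.027, 1], [-0.17, -0.795, -0.15, 0, 0.163, 0.027, 1]]]}}

```text
clock: 10.88
position: [0.5274, 0.1158, 0.2525]
eef_rot: [178.9, 0.7, 0.9]
wrist_force: [0.2, -0.0, -0.5]
grip_width: 0.999
finger_force: 0.0
```

Emit:
{"api": "drive_tool", "payload": {"commands": [[[0, 0, 0, 0, 0, 0, 1], [0, 0, 0, 0, 0, 0, 1]]]}}

```text
clock: 11.12
position: [0.5298, 0.1069, 0.2517]
eef_rot: [178.6, 0.7, 0.1]
wrist_force: [-0.1, 0.4, -0.3]
grip_width: 0.996
finger_force: 0.0
```

```bash
python3 - <<'E'
from m import *
now()
s=snapshot('wrist');np.save('pics/w6.npy',s,allow_pickle=True)
t=snapshot('top');np.save('pics/t6.npy',t,allow_pickle=True)
d=snapshot('side');np.save('pics/d6.npy',d,allow_pickle=True)
for n,c in(('w',s),('t',t),('d',d)):
    h=cv2.cvtColor(c['pixels'],cv2.COLOR_RGB2HSV)
    u,v=proj(c,(.539,.11,.008)).astype(int);print(n,u,v,c['pixels'][v,u],h[v,u])
    r=(max(u-110,0),max(v-110,0),u+110,v+110) if n=='w' else (u-30,v-40,u+30,v+40)
    for a,cc,m in comps((h[...,0]>30)&(h[...,0]<95)&(h[...,1]>50)&(h[...,2]<120),r)[:1]:
        b=np.array([ray(c,q,.008)[:2] for q in rect(m)]);e=np.linalg.norm(np.diff(b,axis=0),axis=1);l=(b[1]-b[0]) if e[0]>e[1] else b[2]-b[1]
        print(a,rect(m).astype(int).tolist(),b.mean(0),e[:2],np.degrees(np.arctan2(l[1],l[0])),'cent',ray(c,cc,.008)[:2])
E
```

```text
11.125 pos [0.5298 0.1069 0.2517] rot [178.6161   0.7105   0.0908] F [-0.0656  0.3515 -0.28  ] grip 0.9960483418815421 0.0
w 239 165 [12 27 20] [ 76 142  27]
4757 [[218, 106], [262, 106], [262, 218], [218, 218]] [0.5393 0.1097] [0.0546 0.1481] -179.00143246096525 cent [0.5447 0.1096]
t 240 189 [86 48 36] [  7 148  86]
d 263 194 [14 22 17] [71 93 22]
691 [[235, 194], [287, 183], [290, 198], [238, 208]] [0.5389 0.1059] [0.1521 0.059 ] -0.28653894249799733 cent [0.5373 0.1051]
```

```bash
python3 - <<'E'
from h import *
now();row((.539,.1095,.045),(180,0,0.3))
E
```

```text
11.275 pos [0.5298 0.1074 0.2519] rot [178.6696   0.69     0.0969] F [-0.0299  0.7292  0.0613] grip 0.9994333301864325 0.0
row [0.039, -0.0231, 0.689, 0.0074, 0.0038, -0.0011] mm 207.1 deg 1.5 rows 3.3 clock 11.275
```

Emit:
{"api": "drive_tool", "payload": {"commands": [[[0.039, -0.023, 0.2, 0.0074, 0.0038, -0.001, 1], [0.039, -0.023, 0.4, 0.0074, 0.0038, -0.001, 1], [0.039, -0.023, 0.6, 0.0074, 0.0038, -0.001, 0.76], [0.039, -0.023, 0.689, 0.0074, 0.0038, -0.001, 0.76], [0.039, -0.023, 0.689, 0.0074, 0.0038, -0.001, 0.76]]], "force": 40}}

```text
clock: 11.9
position: [0.5374, 0.1103, 0.0432]
eef_rot: [180.0, 0.3, 0.4]
wrist_force: [0.4, -0.9, 1.0]
grip_width: 0.765
finger_force: 0.0
```

Emit:
{"api": "drive_tool", "payload": {"commands": [[[0, 0, 0, 0, 0, 0, 0.76], [0, 0, 0, 0, 0, 0, 0.76]]]}}

```text
clock: 12.15
position: [0.54, 0.1119, 0.0471]
eef_rot: [-179.9, -0.2, 0.5]
wrist_force: [-0.1, 0.6, 0.4]
grip_width: 0.76
finger_force: 0.0
```

```bash
python3 - <<'E'
from h import *
now();row((.539,.1095,.022),(180,0,0.3))
E
```

```text
12.15 pos [0.54   0.1119 0.0471] rot [-179.8975   -0.2185    0.4672] F [-0.0673  0.6289  0.3816] grip 0.7600663317580649 0.0
row [-0.0036, 0.0081, 0.0835, -0.0006, -0.0012, 0.0009] mm 25.2 deg 0.3 rows 0.4 clock 12.15
```

Emit:
{"api": "drive_tool", "payload": {"commands": [[[-0.004, 0.008, 0.05, 0, -0.001, 0.001, 0.76], [-0.004, 0.008, 0.083, 0, -0.001, 0.001, 0.76], [-0.004, 0.008, 0.083, 0, -0.001, 0.001, 0.76], [-0.004, 0.008, 0.083, 0, -0.001, 0.001, 0.76]]]}}

```text
clock: 12.65
position: [0.5373, 0.1095, 0.0202]
eef_rot: [-179.9, 0.2, 0.3]
wrist_force: [-0.5, 0.9, 0.2]
grip_width: 0.759
finger_force: 0.0
```

```bash
python3 - <<'E'
from h import *
now();row((.539,.1095,.02),(180,0,0.3))
E
```

```text
12.65 pos [0.5373 0.1095 0.0202] rot [-179.9451    0.1995    0.3225] F [-0.5127  0.8636  0.2322] grip 0.7588211198909975 0.0
row [0.0057, -0.0, 0.0006, -0.0003, 0.0011, 0.0001] mm 1.7 deg 0.2 rows 0.0 clock 12.65
```

Emit:
{"api": "drive_tool", "payload": {"commands": [[[0.003, 0, 0, 0, 0, 0, 0.4], [0.003, 0, 0, 0, 0, 0, 0.4], [0.003, 0, 0, 0, 0, 0, 0.4], [0.003, 0, 0, 0, 0, 0, 0.4]]], "force": 40}}

```text
clock: 13.15
position: [0.5386, 0.1095, 0.0213]
eef_rot: [-179.9, 0.1, 0.3]
wrist_force: [-1.2, -0.2, 4.7]
grip_width: 0.642
finger_force: 45.3
```

```bash
python3 - <<'E'
from h import *
now()
E
```

```text
13.15 pos [0.5386 0.1095 0.0213] rot [-179.9397    0.1219    0.3076] F [-1.2163 -0.2042  4.6704] grip 0.6415804323454526 45.270490306465945
```

Emit:
{"api": "drive_tool", "payload": {"commands": [[[0, 0, -0.05, 0, 0, 0, 0.4], [0, 0, -0.2, 0, 0, 0, 0.4], [0, 0, -0.4, 0, 0, 0, 0.4], [0, 0, -0.6, 0, 0, 0, 0.4], [0, 0, -0.8, 0, 0, 0, 0.4]]]}}

```text
clock: 13.78
position: [0.5386, 0.109, 0.2633]
eef_rot: [-179.9, 0.1, 0.3]
wrist_force: [1.2, 0.4, -0.9]
grip_width: 0.641
finger_force: 42.5
```

```bash
python3 - <<'E'
from m import *
s=np.load('pics/w1.npy',allow_pickle=True).item();h=cv2.cvtColor(s['pixels'],cv2.COLOR_RGB2HSV).astype(int);p=s['pixels'].astype(int)
disc=((h[...,1]>130)&(h[...,2]>160))|((p[...,2]>p[...,0]+10))
for a,c,m in comps(disc,(380,0,418,108))[:3]: print(a,c,ray(s,c,.022))
now();row((.5818,-.3333,.26),(180,0,-8.6))
s=snapshot('wrist');now();h=cv2.cvtColor(s['pixels'],cv2.COLOR_RGB2HSV)
for a,c,m in comps((h[...,0]>35)&(h[...,0]<95)&(h[...,1]>50)&(h[...,2]<120)&(h[...,2]>15),(120,0,400,260))[:3]: print(a,c,rect(m).astype(int).tolist())
np.save('pics/w7.npy',s,allow_pickle=True)
E
```

```text
447 [401.4183  14.0917] [ 0.627  -0.3421  0.022 ]
373 [390.9839  90.7319] [ 0.5379 -0.328   0.022 ]
367 [396.1662  53.6567] [ 0.5825 -0.3352  0.022 ]
13.775 pos [0.5386 0.109  0.2633] rot [-179.9311    0.1164    0.3194] F [ 1.2412  0.4428 -0.8725] grip 0.6413306638527926 42.54796028137207
row [0.1359, 1.4752, 0.0089, -0.0003, 0.0007, 0.0496] mm 444.5 deg 8.9 rows 7.1 clock 13.775
13.825 pos [0.5429 0.1104 0.272 ] rot [-179.7164   -0.8281    0.3085] F [1.6188 0.9498 4.5964] grip 0.6413036069189723 42.607115507125854
10218 [239.1662 208.2482] [[187, 103], [309, 103], [309, 259], [187, 259]]
46 [159.3696 250.1739] [[152, 248], [163, 243], [167, 254], [157, 259]]
43 [301.9535 204.0233] [[299, 215], [301, 186], [303, 187], [301, 216]]
```

```bash
cat > hold.py <<'E'
from m import *
def front(s,o,uv,ztool):
    A=Ro.from_euler('xyz',o['eef_rot'],degrees=True);R=np.array(s['R'])
    c=A.inv().apply(-R.T@s['t']-o['position'])*1000;d=A.inv().apply(R.T@np.linalg.inv(s['mtx'])@np.array([uv[0],uv[1],1.]))
    return c+d*(ztool-c[2])/d[2]
E
python3 - <<'E'
from hold import *
o=get_obs();s=snapshot('wrist')
h=cv2.cvtColor(s['pixels'],cv2.COLOR_RGB2HSV)
m=comps((h[...,0]>35)&(h[...,0]<95)&(h[...,1]>50)&(h[...,2]<120)&(h[...,2]>15),(120,0,400,200))[0][2]
for u in(200,225,247,270,290): print(u,np.where(m[:,u])[0].min(),front(s,o,(u,np.where(m[:,u])[0].min()-.5),13))
for r in(115,140,160): x=np.where(m[r])[0];print(r,x.min(),x.max(),front(s,o,(x.min()-.5,r),13),front(s,o,(x.max()+.5,r),13))
row((.5818,-.3333,.26),(180,0,-8.6))
E
```

```text
200 138 [ 60.4698 -21.8376  13.    ]
225 174 [ 43.4791 -10.5339  13.    ]
247 164 [48.317   0.0733 13.    ]
270 189 [36.0474 11.334  13.    ]Traceback (most recent call last):
  File "<stdin>", line 5, in <module>
    return umr_minimum(a, axis, None, out, keepdims, initial, where)
ValueError: zero-size array to reduction operation minimum which has no identity
```

```bash
python3 - <<'E'
from hold import *
o=get_obs();s=snapshot('wrist');p=s['pixels'].astype(int)
m=comps((p[...,1]>p[...,0]+4),(120,0,400,230))[0][2]
for u in(205,225,247,270,290):
    y=np.where(m[:,u])[0]
    if len(y): print(u,y.min(),front(s,o,(u,y.min()-.5),13))
for r in(115,140,160,180):
    x=np.where(m[r])[0]
    if len(x): print(r,x.min(),x.max(),front(s,o,(x.min()-.5,r),13),front(s,o,(x.max()+.5,r),13))
now();row((.582,-.334,.26),(180,0,-8.8))
E
```

```text
205 103 [ 75.9337 -18.9031  13.    ]
225 103 [75.9338 -9.8772 13.    ]
247 103 [75.9339  0.0508 13.    ]
270 103 [75.934  10.4296 13.    ]
290 104 [75.5061 19.4719 13.    ]
115 188 308 [ 70.5264 -27.1053  13.    ] [70.5278 28.1217 13.    ]
140 189 307 [ 59.3323 -27.268   13.    ] [59.3352 28.3176 13.    ]
160 189 305 [ 49.9925 -27.7845  13.    ] [49.9967 27.9099 13.    ]
180 190 304 [ 40.2892 -27.8358  13.    ] [40.2949 27.9716 13.    ]
13.925 pos [0.5408 0.1098 0.265 ] rot [-179.8252   -0.3678    0.3111] F [-0.6265  0.3746 -1.3415] grip 0.6410223775648634 42.59217917919159
row [0.1293, 1.48, 0.0129, -0.0011, -0.002, 0.0506] mm 445.7 deg 9.1 rows 7.1 clock 13.925
```

Emit:
{"api": "drive_tool", "payload": {"commands": [[[0.03, 0.2, 0, 0, 0, 0.01, 0.4], [0.05, 0.4, 0, 0, 0, 0.02, 0.4], [0.06, 0.6, 0, 0, 0, 0.025, 0.4], [0.065, 0.78, 0, 0, 0, 0.03, 0.4], [0.065, 0.78, 0, 0, 0, 0.03, 0.4]]]}}

```text
clock: 14.55
position: [0.5577, -0.1319, 0.2583]
eef_rot: [179.8, 0.4, -5.7]
wrist_force: [-0.2, 1.1, -1.1]
grip_width: 0.641
finger_force: 42.6
```

```bash
python3 - <<'E'
from hold import *
now();row((.5812,-.3339,.15),(180,0,-8.8))
E
```

```text
14.55 pos [ 0.5577 -0.1319  0.2583] rot [179.7973   0.4021  -5.7326] F [-0.21    1.1033 -1.1093] grip 0.6411117588875606 42.58448123931885
row [0.1476, 0.6608, 0.3623, 0.0012, 0.0022, 0.017] mm 230.4 deg 3.1 rows 3.7 clock 14.55
```

Emit:
{"api": "drive_tool", "payload": {"commands": [[[0.05, 0.2, 0, 0.001, 0.002, 0.017, 0.4], [0.1, 0.4, 0, 0.001, 0.002, 0.017, 0.4], [0.148, 0.6, 0.1, 0.001, 0.002, 0.017, 0.4], [0.148, 0.66, 0.3, 0.001, 0.002, 0.017, 0.4], [0.148, 0.66, 0.362, 0.001, 0.002, 0.017, 0.4]]]}}

```text
clock: 15.18
position: [0.5824, -0.3264, 0.1454]
eef_rot: [-179.6, 0.4, -8.3]
wrist_force: [-0.3, 0.7, -0.3]
grip_width: 0.637
finger_force: 42.6
```

Emit:
{"api": "drive_tool", "payload": {"commands": [[[0, 0, 0, 0, 0, 0, 0.4], [0, 0, 0, 0, 0, 0, 0.4], [0, 0, 0, 0, 0, 0, 0.4]]]}}

```text
clock: 15.55
position: [0.5875, -0.3252, 0.1532]
eef_rot: [-179.8, -0.4, -8.1]
wrist_force: [1.1, 0.4, -0.4]
grip_width: 0.639
finger_force: 42.6
```

```bash
python3 - <<'E'
from hold import *
now();row((.5812,-.3339,.07),(180,0,-8.8))
E
```

```text
15.55 pos [ 0.5875 -0.3252  0.1532] rot [-179.8204   -0.3757   -8.0724] F [ 1.1341  0.4477 -0.4399] grip 0.6386835728152993 42.60697424411774
row [-0.0185, 0.0325, 0.2773, -0.001, -0.0021, 0.004] mm 83.9 deg 0.8 rows 1.3 clock 15.55
```

Emit:
{"api": "drive_tool", "payload": {"commands": [[[-0.018, 0.032, 0.08, -0.001, -0.002, 0.004, 0.4], [-0.018, 0.032, 0.2, -0.001, -0.002, 0.004, 0.4], [-0.018, 0.032, 0.27, -0.001, -0.002, 0.004, 0.4], [-0.018, 0.032, 0.27, -0.001, -0.002, 0.004, 0.4], [-0.018, 0.032, 0.27, -0.001, -0.002, 0.004, 0.4]]]}}

```text
clock: 16.18
position: [0.5811, -0.3346, 0.0721]
eef_rot: [180.0, -0.0, -8.9]
wrist_force: [-0.2, -0.4, 0.0]
grip_width: 0.646
finger_force: 42.6
```

```bash
python3 - <<'E'
from hold import *
now();row((.5812,-.3339,.047),(180,0,-8.8))
E
```

```text
16.175 pos [ 0.5811 -0.3346  0.0721] rot [179.9811  -0.0085  -8.8502] F [-0.1848 -0.4243  0.0263] grip 0.6461864762811587 42.596452832221985
row [0.0001, -0.0023, 0.0837, 0.0001, -0.0, -0.0003] mm 25.1 deg 0.1 rows 0.4 clock 16.175
```

Emit:
{"api": "drive_tool", "payload": {"commands": [[[0, -0.001, 0.04, 0, 0, 0, 0.4], [0, -0.001, 0.08, 0, 0, 0, 0.4], [0, -0.001, 0.08, 0, 0, 0, 0.4], [0, -0.001, 0.085, 0, 0, 0, 0.4], [0, -0.001, 0.09, 0, 0, 0, 0.4]]]}}

```text
clock: 16.8
position: [0.58, -0.3341, 0.0434]
eef_rot: [-180.0, 0.1, -8.9]
wrist_force: [0.6, 0.2, 0.2]
grip_width: 0.64
finger_force: 42.9
```

```bash
python3 - <<'E'
from hold import *
now();row((.5812,-.3339,.043),(180,0,-8.8))
E
```

```text
16.8 pos [ 0.58   -0.3341  0.0434] rot [-179.9738    0.1372   -8.8714] F [0.6494 0.1635 0.2474] grip 0.6403987216627522 42.91799610608905
row [0.0037, -0.0012, 0.0014, -0.0001, 0.0008, -0.0004] mm 1.3 deg 0.2 rows 0.0 clock 16.8
```

Emit:
{"api": "drive_tool", "payload": {"commands": [[[0.003, 0, 0.004, 0, 0, 0, 0.4], [0.003, 0, 0.006, 0, 0, 0, 0.4], [0.003, 0, 0.006, 0, 0, 0, 0.4]]]}}

```text
clock: 17.18
position: [0.5801, -0.3341, 0.0433]
eef_rot: [-180.0, 0.2, -8.9]
wrist_force: [-4.1, 3.0, 8.5]
grip_width: 0.641
finger_force: 44.8
```

Emit:
{"api": "drive_tool", "payload": {"commands": [[[0, 0, 0, 0, 0, 0, 0.8], [0, 0, 0, 0, 0, 0, 0.8], [0, 0, 0, 0, 0, 0, 0.8], [0, 0, -0.05, 0, 0, 0, 0.8], [0, 0, -0.2, 0, 0, 0, 0.8]]]}}

```text
clock: 17.8
position: [0.5793, -0.3333, 0.1001]
eef_rot: [-179.8, 0.5, -8.9]
wrist_force: [-0.2, -0.4, -0.0]
grip_width: 0.803
finger_force: 0.0
```

```bash
python3 - <<'E'
from hold import *
now();row((.5818,-.3333,.25),(180,0,-8.8))
E
```

```text
17.8 pos [ 0.5793 -0.3333  0.1001] rot [-179.847     0.4959   -8.8587] F [-0.2193 -0.4128 -0.0099] grip 0.8031363368306009 0.0
row [0.0041, -0.0025, -0.4999, -0.0009, 0.0028, -0.0003] mm 150.0 deg 0.5 rows 2.4 clock 17.8
```

Emit:
{"api": "drive_tool", "payload": {"commands": [[[-0.08, 0, -0.2, 0, 0, 0, 1], [-0.08, 0, -0.4, 0, 0, 0, 1], [-0.08, 0, -0.5, 0, 0, 0, 1], [-0.08, 0, -0.5, 0, 0, 0, 1], [-0.08, 0, -0.5, 0, 0, 0, 1]]]}}

```text
clock: 18.42
position: [0.5569, -0.3302, 0.2509]
eef_rot: [-179.9, 0.3, -8.9]
wrist_force: [-0.3, -0.7, -0.3]
grip_width: 0.998
finger_force: 0.0
```

```bash
cat > felt.py <<'E'
from hold import *
def felt(c,n):
    p=c['pixels'].astype(int);u,v=proj(c,(.581,-.334,.03)).astype(int)
    w=110 if n=='w' else 60
    for a,cc,m in comps((p[...,1]>p[...,0]+3),(max(u-w,0),max(v-w,0),u+w,v+w))[:1]:
        q=rect(m);b=np.array([ray(c,x,.03)[:2] for x in q]);e=np.linalg.norm(np.diff(b,axis=0),axis=1);l=(b[1]-b[0]) if e[0]>e[1] else b[2]-b[1]
        print(n,a,q.astype(int).tolist(),'centre',b.mean(0),'cent',ray(c,cc,.03)[:2],e[:2],'yaw',np.degrees(np.arctan2(l[1],l[0])))
E
python3 - <<'E'
from felt import *
now()
for n in('wrist','side','top'):
    c=snapshot(n);np.save('pics/%s8.npy'%n,c,allow_pickle=True)
    try: felt(c,n[0])
    except Exception as e: print(n,e)
row((.557,.12,.27),(180,0,-3.2))
E
```

```text
18.425 pos [ 0.5569 -0.3302  0.2509] rot [-179.9317    0.2654   -8.8611] F [-0.3387 -0.6502 -0.3393] grip 0.9982330200417039 0.0
w 5522 [[224, 92], [271, 92], [271, 215], [224, 215]] centre [ 0.5812 -0.3347] cent [ 0.5874 -0.3349] [0.0541 0.1496] yaw 172.5023217078586
s 2268 [[308, 329], [387, 319], [391, 349], [312, 359]] centre [ 0.5815 -0.337 ] cent [ 0.5792 -0.3372] [0.1604 0.0615] yaw -9.090301994851714
t 263 [[373, 177], [376, 150], [393, 152], [390, 179]] centre [ 0.6119 -0.337 ] cent [ 0.6158 -0.3341] [0.0852 0.0504] yaw -8.614355671557899
row [-0.2311, -1.483, -0.0634, -0.0007, 0.002, -0.0315] mm 450.7 deg 5.7 rows 7.2 clock 18.575
```

Emit:
{"api": "drive_tool", "payload": {"commands": [[[-0.05, -0.2, -0.06, 0, 0, 0, 1], [-0.07, -0.4, -0.06, 0, 0, 0, 1], [-0.09, -0.6, -0.06, 0, 0, -0.01, 1], [-0.12, -0.8, -0.06, 0, 0, -0.016, 1], [-0.15, -1, -0.06, 0, 0, -0.02, 1]]]}}

```text
clock: 19.2
position: [0.5589, -0.0253, 0.2688]
eef_rot: [-179.9, 0.3, -5.2]
wrist_force: [0.9, 1.0, 0.0]
grip_width: 1.005
finger_force: 0.0
```

```bash
python3 - <<'E'
from hold import *
now();row((.545,.23,.27),(180,0,-3.2))
E
```

```text
19.2 pos [ 0.5589 -0.0253  0.2688] rot [-179.9493    0.2755   -5.2441] F [0.8503 0.9962 0.0423] grip 1.0050422891988768 0.0
row [-0.124, -0.8433, -0.0025, -0.0003, 0.0015, -0.0114] mm 255.7 deg 2.1 rows 4.1 clock 19.2
```

Emit:
{"api": "drive_tool", "payload": {"commands": [[[-0.03, -0.2, 0, 0, 0.0015, -0.011, 1], [-0.06, -0.4, 0, 0, 0.0015, -0.011, 1], [-0.09, -0.6, 0, 0, 0.0015, -0.011, 1], [-0.12, -0.8, 0, 0, 0.0015, -0.011, 1], [-0.12, -1, 0, 0, 0.0015, -0.011, 1]]]}}

```text
clock: 19.82
position: [0.5502, 0.2766, 0.2692]
eef_rot: [180.0, 0.0, -3.3]
wrist_force: [1.1, -0.3, -0.1]
grip_width: 0.998
finger_force: 0.0
```

Emit:
{"api": "drive_tool", "payload": {"commands": [[[0, -0.1, 0.2, 0, 0, 0, 1], [0, -0.1, 0.2, 0, 0, 0, 1], [0, -0.1, 0.2, 0, 0, 0, 1], [0, -0.1, 0.2, 0, 0, 0, 1]]]}}

```text
clock: 20.32
position: [0.5546, 0.3031, 0.2121]
eef_rot: [-179.9, -0.3, -3.5]
wrist_force: [0.7, 0.1, -1.1]
grip_width: 0.999
finger_force: 0.0
```

```bash
python3 - <<'E'
from hold import *
now();s=snapshot('wrist');np.save('pics/w9.npy',s,allow_pickle=True)
h=cv2.cvtColor(s['pixels'],cv2.COLOR_RGB2HSV).astype(int);p=s['pixels'].astype(int)
u,v=proj(s,(.557,.3424,.012)).astype(int);print(u,v)
disc=((h[...,1]>130)&(h[...,2]>130))|((p[...,2]>p[...,0]+10))
for a,c,m in comps(disc,(max(u-30,0),max(0,v-80),u+30,v+80),40)[:3]: print(a,c,ray(s,c,.012))
x0,y0=max(u-75,0),max(v-110,0)
for a,c,m in comps((h[...,2]<95)|((p[...,2]>p[...,0]+10)),(x0,y0,u+75,v+70))[:1]:
    q=rect(m);b=np.array([ray(s,x,.012)[:2] for x in q]);e=np.linalg.norm(np.diff(b,axis=0),axis=1);l=(b[1]-b[0]) if e[0]>e[1] else b[2]-b[1]
    print(a,q.astype(int).tolist(),b.mean(0),e[:2],np.degrees(np.arctan2(l[1],l[0])))
row((.557,.3424,.05),(180,0,-3.2))
E
```

```text
20.325 pos [0.5546 0.3031 0.2121] rot [-179.9136   -0.2789   -3.4677] F [ 0.7179  0.0656 -1.0822] grip 0.9991915579674743 0.0
213 182
309 [210.0939 139.2848] [0.6064 0.3418 0.012 ]
243 [214.0947 181.6214] [0.5575 0.3417 0.012 ]
6955 [[172, 115], [287, 115], [287, 251], [172, 251]] [0.5494 0.3242] [0.1272 0.1643] 178.70962621627072
row [-0.0022, -0.1296, 0.541, -0.0006, -0.0016, -0.0014] mm 166.9 deg 0.4 rows 2.7 clock 20.375
```

Emit:
{"api": "drive_tool", "payload": {"commands": [[[-0.002, -0.13, 0.15, 0, -0.001, -0.001, 1], [-0.002, -0.13, 0.35, 0, -0.001, -0.001, 1], [-0.002, -0.13, 0.5, 0, -0.001, -0.001, 0.85], [-0.002, -0.13, 0.54, 0, -0.001, -0.001, 0.85], [-0.002, -0.13, 0.54, 0, -0.001, -0.001, 0.85]]], "force": 60}}

```text
clock: 21.0
position: [0.5559, 0.3437, 0.0494]
eef_rot: [-179.9, -0.0, -3.2]
wrist_force: [0.5, 0.0, 0.3]
grip_width: 0.849
finger_force: 0.0
```

Emit:
{"api": "drive_tool", "payload": {"commands": [[[0, 0, 0, 0, 0, 0, 0.85], [0, 0, 0, 0, 0, 0, 0.85]]]}}

```text
clock: 21.25
position: [0.556, 0.3446, 0.0505]
eef_rot: [-179.8, -0.1, -3.1]
wrist_force: [0.1, 0.7, 0.1]
grip_width: 0.853
finger_force: 0.0
```

```bash
python3 - <<'E'
from hold import *
now();row((.557,.342,.0235),(180,0,-3.3))
s=snapshot('wrist');p=s['pixels'].astype(int)
u,v=proj(s,(.557,.342,.012)).astype(int);print(u,v)
print((p[40:200:6,u].tolist()))
E
```

```text
21.25 pos [0.556  0.3446 0.0505] rot [-179.8081   -0.1015   -3.1241] F [0.0665 0.7081 0.138 ] grip 0.8527437547702259 0.0
row [0.0035, 0.0086, 0.0901, -0.0011, -0.0006, 0.001] mm 27.2 deg 0.3 rows 0.4 clock 21.25
251 234
[[241, 210, 146], [241, 210, 146], [242, 212, 148], [241, 211, 147], [241, 209, 145], [241, 212, 147], [240, 209, 147], [242, 214, 152], [242, 212, 148], [240, 208, 143], [240, 210, 145], [87, 86, 89], [90, 93, 95], [92, 92, 93], [94, 91, 92], [87, 88, 89], [252, 236, 87], [253, 239, 88], [253, 240, 91], [253, 238, 89], [253, 236, 83], [250, 228, 80], [141, 98, 36], [142, 97, 36], [113, 76, 32], [30, 30, 32], [30, 30, 29]]
```

Emit:
{"api": "drive_tool", "payload": {"commands": [[[0.0035, 0.0086, 0.05, -0.001, 0, 0.001, 0.85], [0.0035, 0.0086, 0.09, -0.001, 0, 0.001, 0.85], [0.0035, 0.0086, 0.09, -0.001, 0, 0.001, 0.85], [0.0035, 0.0086, 0.09, -0.001, 0, 0.001, 0.85]]]}}

```text
clock: 21.8
position: [0.5556, 0.3414, 0.0209]
eef_rot: [179.9, 0.1, -3.3]
wrist_force: [0.8, 0.2, 0.1]
grip_width: 0.849
finger_force: 0.0
```

Emit:
{"api": "drive_tool", "payload": {"commands": [[[0, 0, 0, 0, 0, 0, 0.4], [0, 0, 0, 0, 0, 0, 0.4], [0, 0, 0, 0, 0, 0, 0.4], [0, 0, 0, 0, 0, 0, 0.4], [0, 0, 0, 0, 0, 0, 0.4]]], "force": 60}}

```text
clock: 22.42
position: [0.5562, 0.3416, 0.0221]
eef_rot: [179.9, 0.0, -3.3]
wrist_force: [-0.6, 0.3, 5.6]
grip_width: 0.638
finger_force: 66.7
```

```bash
python3 - <<'E'
from hold import *
now()
E
```

```text
22.425 pos [0.5562 0.3416 0.0221] rot [179.9227   0.0164  -3.2899] F [-0.6338  0.3175  5.6369] grip 0.6383543300157288 66.74132823944092
```

Emit:
{"api": "drive_tool", "payload": {"commands": [[[0, 0, -0.05, 0, 0, 0, 0.4], [0, 0, -0.2, 0, 0, 0, 0.4], [0, 0, -0.4, 0, 0, 0, 0.4], [0, 0, -0.6, 0, 0, 0, 0.4], [0, 0, -0.8, 0, 0, 0, 0.4]]]}}

```text
clock: 23.05
position: [0.5552, 0.341, 0.2625]
eef_rot: [179.8, 0.2, -3.3]
wrist_force: [1.6, 0.8, -3.7]
grip_width: 0.634
finger_force: 65.9
```

Emit:
{"api": "drive_tool", "payload": {"commands": [[[0, 0, 0, 0, 0, 0, 0.4], [0, 0, 0, 0, 0, 0, 0.4]]]}}

```text
clock: 23.3
position: [0.5549, 0.3408, 0.2599]
eef_rot: [179.7, 0.2, -3.3]
wrist_force: [-0.1, -1.3, -3.7]
grip_width: 0.634
finger_force: 65.9
```

```bash
python3 - <<'E'
from hold import *
now();o=get_obs();s=snapshot('wrist');p=s['pixels'].astype(int)
h=cv2.cvtColor(s['pixels'],cv2.COLOR_RGB2HSV).astype(int)
m=(h[...,2]<130)&(h[...,1]<90)
for u in(205,225,247,270,290):
    y=np.where(m[60:200,u])[0]+60
    if len(y): print(u,y.min(),front(s,o,(u,y.min()-.5),9.5))
for r in(115,130):
    x=np.where(m[r,120:380])[0]+120
    if len(x): print(r,x.min(),x.max(),front(s,o,(x.min()-.5,r),9.5),front(s,o,(x.max()+.5,r),9.5))
row((.55,.0,.28),(180,0,-6))
E
```

```text
23.3 pos [0.5549 0.3408 0.2599] rot [179.7306   0.2485  -3.2889] F [-0.1029 -1.2576 -3.7377] grip 0.6336954155652557 65.85522651672363
205 101 [ 76.4891 -18.4422   9.5   ]
225 101 [76.4895 -9.6704  9.5   ]
247 101 [76.4899 -0.0221  9.5   ]
270 101 [76.4904 10.0641  9.5   ]
290 101 [76.4908 18.8343  9.5   ]
115 184 308 [ 70.3929 -28.2383   9.5   ] [70.3965 27.3075  9.5   ]
130 185 307 [ 63.9144 -28.1767   9.5   ] [63.9192 27.241   9.5   ]
row [0.0491, 1.1348, -0.0643, 0.0019, 0.0019, 0.0151] mm 341.3 deg 2.8 rows 5.5 clock 23.35
```

Emit:
{"api": "drive_tool", "payload": {"commands": [[[0.02, 0.2, -0.03, 0, 0, 0.01, 0.4], [0.03, 0.4, -0.06, 0, 0, 0.015, 0.4], [0.04, 0.6, -0.06, 0, 0, 0.02, 0.4], [0.05, 0.8, -0.06, 0, 0, 0.02, 0.4], [0.05, 1, -0.06, 0, 0, 0.02, 0.4]]]}}

```text
clock: 23.98
position: [0.5525, 0.0391, 0.2775]
eef_rot: [179.8, 0.4, -6.9]
wrist_force: [0.6, 0.8, -3.1]
grip_width: 0.64
finger_force: 65.9
```

```bash
python3 - <<'E'
from hold import *
now();row((.565,-.2,.27),(180,0,-8.8))
E
```

```text
23.975 pos [0.5525 0.0391 0.2775] rot [179.7913   0.3553  -6.8976] F [ 0.5739  0.8094 -3.0661] grip 0.6399826198962867 65.91753602027893
row [0.1373, 0.7861, 0.0269, 0.0012, 0.002, 0.0106] mm 239.5 deg 1.9 rows 3.8 clock 23.975
```

Emit:
{"api": "drive_tool", "payload": {"commands": [[[0.03, 0.2, 0, 0.001, 0.002, 0.01, 0.4], [0.06, 0.4, 0, 0.001, 0.002, 0.01, 0.4], [0.1, 0.6, 0, 0.001, 0.002, 0.01, 0.4], [0.137, 0.75, 0.02, 0.001, 0.002, 0.01, 0.4], [0.137, 0.78, 0.03, 0.001, 0.002, 0.01, 0.4]]]}}

```text
clock: 24.6
position: [0.5642, -0.2014, 0.268]
eef_rot: [179.9, 0.1, -9.2]
wrist_force: [-0.3, -0.3, -2.9]
grip_width: 0.635
finger_force: 65.9
```

```bash
python3 - <<'E'
from hold import *
now();row((.5803,-.3342,.15),(180,0,-8.8))
E
```

```text
24.6 pos [ 0.5642 -0.2014  0.268 ] rot [179.8978   0.0786  -9.1556] F [-0.2821 -0.2899 -2.8797] grip 0.6350452632440616 65.88562488555908
row [0.124, 0.4279, 0.3939, 0.0006, 0.0004, -0.002] mm 178.4 deg 0.4 rows 2.9 clock 24.6
```

Emit:
{"api": "drive_tool", "payload": {"commands": [[[0.06, 0.2, 0.05, 0, 0, -0.002, 0.4], [0.12, 0.4, 0.15, 0, 0, -0.002, 0.4], [0.124, 0.428, 0.3, 0, 0, -0.002, 0.4], [0.124, 0.428, 0.394, 0, 0, -0.002, 0.4], [0.124, 0.428, 0.394, 0, 0, -0.002, 0.4]]]}}

```text
clock: 25.22
position: [0.582, -0.3255, 0.1481]
eef_rot: [-179.7, 0.3, -8.2]
wrist_force: [-0.3, 0.8, -2.9]
grip_width: 0.634
finger_force: 65.8
```

Emit:
{"api": "drive_tool", "payload": {"commands": [[[0, 0, 0, 0, 0, 0, 0.4], [0, 0, 0, 0, 0, 0, 0.4]]]}}

```text
clock: 25.48
position: [0.5858, -0.3281, 0.1552]
eef_rot: [180.0, -0.5, -8.3]
wrist_force: [-0.2, -0.5, -3.1]
grip_width: 0.639
finger_force: 65.9
```

```bash
python3 - <<'E'
from hold import *
now();row((.5803,-.3342,.075),(180,0,-8.8))
E
```

```text
25.475 pos [ 0.5858 -0.3281  0.1552] rot [179.9994  -0.4789  -8.2664] F [-0.1554 -0.4585 -3.1297] grip 0.6393210504385933 65.88623285293579
row [-0.0176, 0.0229, 0.2673, -0.0, -0.0027, 0.003] mm 80.7 deg 0.7 rows 1.3 clock 25.475
```

Emit:
{"api": "drive_tool", "payload": {"commands": [[[-0.018, 0.023, 0.08, 0, -0.002, 0.003, 0.4], [-0.018, 0.023, 0.18, 0, -0.002, 0.003, 0.4], [-0.018, 0.023, 0.25, 0, -0.002, 0.003, 0.4], [-0.018, 0.023, 0.26, 0, -0.002, 0.003, 0.4], [-0.018, 0.023, 0.26, 0, -0.002, 0.003, 0.4]]]}}

```text
clock: 26.1
position: [0.5796, -0.3347, 0.0767]
eef_rot: [-180.0, -0.1, -8.9]
wrist_force: [-0.3, 0.4, -2.6]
grip_width: 0.637
finger_force: 65.8
```

```bash
python3 - <<'E'
from hold import *
now();row((.5803,-.3342,.055),(180,0,-8.8))
E
```

```text
26.1 pos [ 0.5796 -0.3347  0.0767] rot [-179.9975   -0.0688   -8.8537] F [-0.2536  0.4322 -2.6103] grip 0.6373959459245844 65.81586241722107
row [0.0019, -0.0019, 0.0723, -0.0, -0.0004, -0.0003] mm 21.7 deg 0.1 rows 0.3 clock 26.1
```

Emit:
{"api": "drive_tool", "payload": {"commands": [[[0.002, -0.002, 0.03, 0, 0, 0, 0.4], [0.002, -0.002, 0.06, 0, 0, 0, 0.4], [0.002, -0.002, 0.072, 0, 0, 0, 0.4], [0.002, -0.002, 0.072, 0, 0, 0, 0.4], [0.002, -0.002, 0.072, 0, 0, 0, 0.4]]]}}

```text
clock: 26.72
position: [0.5795, -0.334, 0.0538]
eef_rot: [-180.0, 0.0, -8.9]
wrist_force: [-0.7, 0.2, -3.8]
grip_width: 0.636
finger_force: 65.9
```

```bash
python3 - <<'E'
from hold import *
now();row((.5803,-.3342,.052),(180,0,-8.8))
E
```

```text
26.725 pos [ 0.5795 -0.334   0.0538] rot [-179.9596    0.0443   -8.8737] F [-0.7193  0.159  -3.7844] grip 0.6355945303033694 65.91110587120056
row [0.0027, 0.0003, 0.0061, -0.0002, 0.0002, -0.0004] mm 2.0 deg 0.1 rows 0.0 clock 26.725
```

Lower in sub-millimetre steps until the weight comes off.

Emit:
{"api": "drive_tool", "payload": {"commands": [[[0.002, 0, 0.002, 0, 0, 0, 0.4], [0.002, 0, 0.004, 0, 0, 0, 0.4], [0.002, 0, 0.006, 0, 0, 0, 0.4], [0.002, 0, 0.006, 0, 0, 0, 0.4]]]}}

```text
clock: 27.22
position: [0.58, -0.334, 0.0522]
eef_rot: [-180.0, 0.1, -8.9]
wrist_force: [-0.9, 0.2, -1.1]
grip_width: 0.638
finger_force: 66.0
```

Emit:
{"api": "drive_tool", "payload": {"commands": [[[0, 0, 0.002, 0, 0, 0, 0.4], [0, 0, 0.004, 0, 0, 0, 0.4], [0, 0, 0.004, 0, 0, 0, 0.4]]]}}

```text
clock: 27.6
position: [0.58, -0.334, 0.0521]
eef_rot: [-180.0, 0.1, -8.9]
wrist_force: [-2.7, 1.0, 6.0]
grip_width: 0.634
finger_force: 66.9
```

Emit:
{"api": "drive_tool", "payload": {"commands": [[[0, 0, 0, 0, 0, 0, 0.8], [0, 0, 0, 0, 0, 0, 0.8], [0, 0, 0, 0, 0, 0, 0.8], [0, 0, -0.05, 0, 0, 0, 0.8], [0, 0, -0.2, 0, 0, 0, 0.8]]]}}

```text
clock: 28.22
position: [0.5785, -0.3332, 0.1094]
eef_rot: [-179.8, 0.4, -8.9]
wrist_force: [0.6, -1.3, -0.4]
grip_width: 0.801
finger_force: 0.0
```

Emit:
{"api": "drive_tool", "payload": {"commands": [[[-0.1, 0, -0.2, 0, 0, 0, 1], [-0.15, 0, -0.4, 0, 0, 0, 1], [-0.2, 0, -0.4, 0, 0, 0, 1], [-0.2, 0, -0.4, 0, 0, 0, 1], [-0.2, 0, -0.4, 0, 0, 0, 1]]]}}

```text
clock: 28.85
position: [0.521, -0.3246, 0.2303]
eef_rot: [-179.9, 0.1, -8.8]
wrist_force: [0.3, -0.1, -0.8]
grip_width: 1.0
finger_force: 0.0
```

```bash
python3 - <<'E'
from hold import *
from slot import frame,M
now();s=snapshot('wrist');d=snapshot('side');t=snapshot('top')
h=cv2.cvtColor(s['pixels'],cv2.COLOR_RGB2HSV).astype(int);p=s['pixels'].astype(int)
u,v=proj(s,(.582,-.334,.042)).astype(int);print(u,v)
disc=((h[...,1]>130)&(h[...,2]>160))|((p[...,2]>p[...,0]+10))
for a,c,m in comps(disc,(u-16,max(0,v-75),u+16,v+75),60)[:4]: print('w',a,c,ray(s,c,.042))
h=cv2.cvtColor(d['pixels'],cv2.COLOR_RGB2HSV).astype(int);p=d['pixels'].astype(int);u,v=proj(d,(.582,-.334,.042)).astype(int)
for a,c,m in comps(((h[...,1]>130)&(h[...,2]>110))|((p[...,2]>p[...,0]+10)),(u-35,v-12,u+35,v+12),30)[:4]: print('d',a,c,ray(d,c,.042))
print('green left (side):',int(((p[...,1]>p[...,0]+3))[v-40:v+40,u-60:u+60].sum()))
# scraper still home: blade strip in side view
for n,c in(('side8',np.load('pics/side8.npy',allow_pickle=True).item()),('now',d)):
    hh=cv2.cvtColor(c['pixels'],cv2.COLOR_RGB2HSV)
    for a,cc,m in comps((hh[...,1]<60)&(hh[...,2]>90),(285,220,325,262),5)[:1]: print(n,'blade',a,cc)
d0=np.load('pics/side0.npy',allow_pickle=True).item()
for nm,(x,y) in dict(jar=(250,163),sa=(251,226),sb=(284,300)).items():
    a=d0['pixels'][y-18:y+18,x-14:x+14].astype(int);b=d['pixels'][y-18:y+18,x-14:x+14].astype(int);print(nm,'dark px',(a.max(2)<60).sum(),(b.max(2)<60).sum(),'cent',np.argwhere(a.max(2)<60).mean(0),np.argwhere(b.max(2)<60).mean(0))
E
```

```text
28.85 pos [ 0.521  -0.3246  0.2303] rot [-179.9147    0.1079   -8.8484] F [ 0.2654 -0.1018 -0.7507] grip 1.000147647143822 0.0
247 127
w 638 [246.8354  81.8527] [ 0.6267 -0.3407  0.042 ]
w 524 [246.7653 127.0057] [ 0.5821 -0.3337  0.042 ]
d 179 [373.0279 331.3911] [ 0.6256 -0.3402  0.042 ]
d 75 [350.2133 334.4   ] [ 0.5815 -0.3333  0.042 ]
d 53 [350.2642 335.0943] [ 0.581  -0.3346  0.042 ]
green left (side): 571
side8 blade 151 [306.1192 244.4834]
now blade 152 [306.0592 244.4868]
jar dark px 190 2 cent [ 7.4579 13.0211] [25.5 14.5]
sa dark px 148 108 cent [20.3311 13.6959] [22.3333 13.9907]
sb dark px 234 228 cent [25.0855 14.1368] [26.1711 14.2061]
```

```bash
python3 -c "
from station import hand_in
print(hand_in())"
```

```text
the job is handed in; nothing more can be done
None
```

The job is handed in: the scraper is pushed home against the slot's end wall, the felt board lies on the cradle's slate panel, and the loose panel is set gently on top, about 29 s used of the 72 s allowed.

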